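Slide the keyed sample carrier home in the metal analyser

TASK

Get the earrings ready for testing: push the blue keyed carrier, with the earrings lying on it, over to the analyser, turn it until its notched round nose faces the yellow key and its side flats match the guide walls, and slide it into the bay until it is fully home. Keep it flat on the worktop and square to the bay before it enters, keep the earrings on it, leave the bottle, rubber stamp, tape roll and stapler standing where they are, and let go.

Things in the scene. Friction and masses are not known exactly. Their poses are not given: they have to be found in the camera images.
- carrier_mid (a point): centre (15 mm above the worktop) of the loose blue carrier: 30 mm thick, 0.5 kg. From above a disc of radius 68 mm with three flats 52 mm from the centre, each 88 mm long: at the rear (-x) and both sides (+y, -y); the front (+x) is a round nose with a notch 24 mm wide. Too wide to grasp: push it by its flats (two spread fingertips on a flat steer it steadily). x towards the nose, z up
- carrier_notch (a point): bottom of the carrier's notch, 38 mm ahead of the carrier's centre along its x axis, 15 mm above the worktop; the notch runs from here out to the nose between two yellow marks; same axes as the carrier. The carrier slides on a hidden foot 70 mm square
- bay_seat (a point): where the carrier's centre comes when fully home in the fixed analyser's bay, 15 mm above the worktop, which is the bay's floor. x axis: the way in. Behind the bay stands the analyser's white box, 107 mm high, at x = 95 to 201 mm, y = -75 to 75 mm. Guide walls 24 mm high, 16 mm thick, 110 mm apart (3 mm play each side) run from x = -18 to 95 mm; the bay ends in a concave arc
- bay_key (a point): tip of the yellow key, a tongue 16 mm wide with tapered tip, 24 mm high, on the bay's centre line 46 mm beyond the seat point along its x axis; the carrier's notch must straddle it. Its tip is 8 mm from the bottom of the notch when the carrier is fully home
- bay_mouth (a point): middle of the bay's mouth, 46 mm before the seat point, same axes: from here the guide walls' inner faces taper from 128 mm to 110 mm apart over 28 mm. When home (round nose against the bay's end, a hard stop) the carrier's rear flat stands 6 mm out of the mouth
- earrings: gilt cluster of ear studs, 53x62x16 mm (collides as a block up to 55 mm long, 25 mm high), 60 g, lying loose on the carrier's top near its middle; origin at its underside
- bottle: standing amber dropper bottle, 30 mm diameter, 82 mm high, loose and easily knocked over; origin at its underside
- stamp: standing wooden rubber stamp with a turned handle, 29x48 mm, 73 mm high, loose; origin at its underside
- tape_roll: brown roll of packing tape lying flat, 106 mm diameter, 48 mm high, loose; origin at its underside
- stapler: red stapler, 32x136x43 mm, long along its y axis, loose; origin at its underside
- carrier: the same blue carrier as carrier_mid, its origin at the centre of its underside; same axes
Not all that is in view belongs to the job. There is more than one size of the carrier; the job needs the larger.

How it is judged:
By the outcome, as a careful person would: the job done as asked, in the order asked, and still so for the second after the job is handed in, with the robot touching nothing.
It also fails if it takes over 61 s, if anything falls off the work surface, if the arm or the gripper's body presses on something with over 40 N, if the wrist force passes 120 N, or if a joint passes its speed limit or range.

ROBOT

A 6-joint arm with a two-finger parallel gripper is mounted at the origin on a cart in front of the work surface, level with it; the furniture and walls round the work are solid. World frame = base frame: x ahead of the robot, y to its left, z up, the work surface at z = 0. Lengths are in m, angles in rad, forces in N, time in s.
With the tool pointing down it reaches from about 0.275 to 0.825 m from the base axis. Payload 5.2 kg.
Tool frame: the origin (TCP) lies between the finger pads; the fingertips stand 11 mm ahead of it and the grasp point (between the pads) lies 8 mm behind it; x points along the fingers, y is the direction in which the jaws open and shut, and the axes are right-handed (so a half turn about x gives the same grasp; the last joint's range is limited). The gripper opens to 93 mm and grips with 3 to 60 N. Pads are 15 mm wide; open, the fingers measure 128 mm over their backs; the gripper's body (75 mm by 188 mm) begins 65 mm behind the grasp point.
Start: joints at [-1.501, 0.259, 1.535, -0, 1.348, -0.203], TCP at [0.148, -0.53, 0.2] pointing down, gripper open.
Joint ranges: [-3.14, 3.14], [-0.91, 2.08], [0.19, 2.58], [-1.22, 4.36], [0.22, 2.71], [-3.12, 3.12]. Speed limits (rad/s): [2.57, 2.57, 3.14, 3.14, 3.14, 3.14].

INTERFACE

Orientations are given as [roll, pitch, yaw] about the fixed x, y, z axes, in that order (R = Rz(yaw) Ry(pitch) Rx(roll)).
In Python, from plant import arm, cams, ticket gives the robot as it stands. The module is installed in compiled form; this text tells all that it offers.
- The arm moves only by the tool arm_command, never from a script. Its argument "motion" is one flat list of numbers, 5 for each row, row after row: the finger opening in cm, from 0 to 9.3, then the shift along the tool's x, y, z in cm, then the turn about the tool's x in degrees. In form: [claw, tx, ty, tz, twist, claw, tx, ty, tz, twist, ...]. A call has 1 to 12 rows; each row shifts and turns the commanded pose from where the row before left it, along the tool's axes as they then stand; what a row does not reach is not made up. A row lasts 1/10 s, in which the tool goes at most 50 mm and 8.59 degrees, less where a joint would pass 70% of its speed; a pose out of reach is approached as far as the arm can. A call with a gripper value outside its range is refused whole. The fingers move at their own pace and stop on an object; "force" is the grip in N (left out, the last holds). Time passes only in rows, so rows that do not move let the fingers close. It gives the time, the measured TCP pose, the force and the opening at its end, in the units of the state.
- arm.get_state(): the state, without advancing time (a new reading comes with each control period).
- cams.get_image(name): name is "scene" or "top" or "wrist"; returns a dict with "color" (420x560x3 uint8, red, green, blue), "depth" (420x560 float32, m along the optical axis (not along the pixel's ray), 0 where there is no reading), "mtx" (3x3 intrinsics, pixels), "k1" (the pictures are not rectified: a ray, as slopes to the right and down, at radius r is drawn at 1 + k1 r^2 times it, then the intrinsics apply), "R" (3x3) and "t" (3): a world point X has camera coordinates R X + t. Camera axes: x right, y down, z forward; pixel columns grow to the right and rows downward; lengths in m; the calibration is good to about 2 mm. A picture is of the moment at which its call begins.
- ticket.close_job(): hands the job in, once; it reports no verdict.
The state is a dict: "t": time; "joint_pos": joint angles; "qd": joint speeds; "tau": joint torques, N m; "position": TCP position; "orientation": TCP orientation; "force": force on the tool from outside, world axes, zero at the start; "ft_torque": the same for the moment, N m; "gripper_width": finger opening in m.
Only numpy, scipy, OpenCV 4.12 (cv2) and the standard library are available. Lean on these libraries where they do the work, as an engineer would, in place of code of your own. Each camera call takes 0.05 s, during which the arm holds its last target.

## Working session

There is one attempt and no reset: what is moved stays moved. The work goes in short steps, Python scripts to look and compute and a tool call to move; the robot and the scene stay as the last step left them, time stands still between calls to the robot, and variables do not carry over. Pictures are saved under pics/ and viewed, and the job is handed in when it is done.

Besides the shell and the picture viewer there is one more tool, called after "Emit:" in YAML: its name, and indented under it one key for each argument. arm_command: Moves the arm, as the interface text tells. Its arguments: {"type":"object","properties":{"motion":{"type":"array","items":{"type":"number"}},"force":{"type":"number"}},"required":["motion"]}

```bash
mkdir -p pics; ls; python3 - <<'E'
from plant import arm,cams
import cv2,numpy as np,pickle
print(arm.get_state())
for n in ("scene","top"):
    d=cams.get_image(n); pickle.dump(d,open(f'{n}0.pkl','wb'))
    cv2.imwrite(f'pics/{n}0.png',cv2.cvtColor(d['color'],cv2.COLOR_RGB2BGR))
    print(n,d['mtx'],d['k1'],d['R'],d['t'])
E
```

```text
pics
{'t': 0.0, 'joint_pos': array([-1.50081916e+00,  2.59334428e-01,  1.53609843e+00, -2.21677996e-05,
        1.34797043e+00, -2.02768402e-01]), 'qd': array([-0.00037273,  0.00173045,  0.00080705,  0.00187724, -0.00037565,
       -0.00013881]), 'tau': array([ 5.72716344e-04, -4.37302887e+01, -2.84001911e+01,  7.19392695e-02,
        4.14792658e-02, -1.48492359e-04]), 'position': array([ 0.14814671, -0.52906805,  0.19911618]), 'orientation': array([-1.76162977,  1.56898556,  1.65271337]), 'force': array([-0.27288569,  0.24954165,  0.43796359]), 'ft_torque': array([ 7.87114743e-03, -7.61814756e-02,  1.01888795e-05]), 'gripper_width': 0.09309730546793045}
scene [[429.57917121   0.         273.74226204]
 [  0.         429.57917121 207.76205277]
 [  0.           0.           1.        ]] -0.03357863970497101 [[-0.9046184  -0.42606642 -0.01153027]
 [-0.26778914  0.58919634 -0.76232319]
 [ 0.33159391 -0.68652391 -0.64709381]] [0.56714679 0.21975024 0.85771481]
top [[477.16810233   0.         283.35135775]
 [  0.         477.16810233 209.72610694]
 [  0.           0.           1.        ]] -0.16767603886916585 [[-0.00661535 -0.99986559  0.01500103]
 [-0.99678966  0.00539651 -0.07988275]
 [ 0.07979106 -0.01548133 -0.99669138]] [5.07289129e-04 6.15792674e-01 1.12446546e+00]
```

View pics/scene0.png

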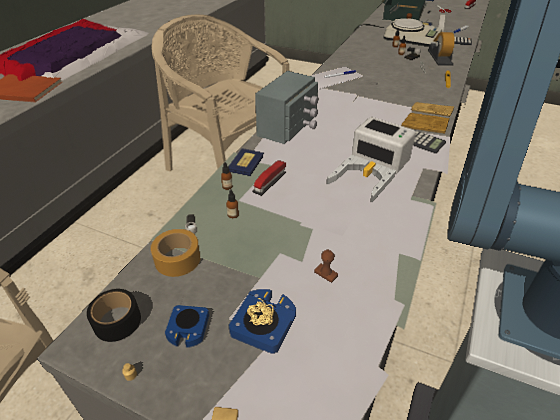

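View pics/top0.png

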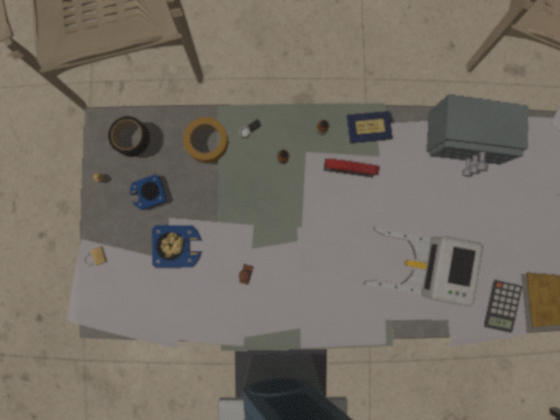

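The scene view shows the larger blue carrier with the gold earrings at about (263,318), and a smaller carrier with no earrings at (187,325). The analyser is at (383,145). In the top view the large carrier is at (172,246), notch to the right, the small one at (149,192), the stamp at (245,273), and the bay mouth opens left at about (370,258). The only lookalike is the small carrier, so I choose the large one with the earrings. Next is a close crop and measurement.

```bash
cat > h.py <<'E'
import cv2,numpy as np,pickle
def ray(d,uv):
    uv=np.atleast_2d(np.array(uv,float)); K=d['mtx']
    p=cv2.undistortPoints(uv.reshape(-1,1,2),K,np.array([d['k1'],0,0,0,0.])).reshape(-1,2)
    r=np.c_[p,np.ones(len(p))]@d['R']; o=-d['R'].T@d['t']
    return o,r
def onplane(d,uv,z):
    o,r=ray(d,uv); s=(z-o[2])/r[:,2]; return o+r*s[:,None]
def depthpt(d,uv):
    o,r=ray(d,uv); uv=np.atleast_2d(uv).astype(int)
    return o+r*d['depth'][uv[:,1],uv[:,0]][:,None]
def proj(d,X):
    X=np.atleast_2d(X); rv=cv2.Rodrigues(d['R'])[0]
    return cv2.projectPoints(X.astype(float),rv,d['t'],d['mtx'],np.array([d['k1'],0,0,0,0.]))[0].reshape(-1,2)
E
python3 - <<'E'
from h import *
t=pickle.load(open('top0.pkl','rb'))
c=cv2.cvtColor(t['color'],cv2.COLOR_RGB2BGR)
a=cv2.resize(c[210:290,120:280],None,fx=5,fy=5,interpolation=cv2.INTER_CUBIC)
b=cv2.resize(c[215:305,345:495],None,fx=5,fy=5,interpolation=cv2.INTER_CUBIC)
cv2.imwrite('pics/ca.png',a);cv2.imwrite('pics/cb.png',b)
hsv=cv2.cvtColor(c,cv2.COLOR_BGR2HSV)
for nm,lo,hi in (('blue',(105,120,50),(125,255,255)),('yellow',(15,150,120),(32,255,255)),('red',(0,150,80),(8,255,255))):
    m=cv2.inRange(hsv,lo,hi)
    cs,_=cv2.findContours(m,cv2.RETR_EXTERNAL,cv2.CHAIN_APPROX_NONE)
    for k in cs:
        if cv2.contourArea(k)>15: print(nm,cv2.contourArea(k),cv2.minAreaRect(k), depthpt(t,[np.mean(k[:,0],0)]).round(3))
E
```

```text
blue 1431.0 ((175.5, 246.0), (40.0, 45.0), 90.0) [[0.53  0.254 0.046]]
blue 651.5 ((147.25003051757812, 192.25), (27.82804298400879, 30.67409324645996), 71.56504821777344) [[0.662 0.328 0.018]]
yellow 59.5 ((415.43243408203125, 263.9053955078125), (19.234682083129883, 4.274373531341553), 9.462322235107422) [[ 0.482 -0.324  0.026]]
red 305.5 ((350.47998046875, 166.13998413085938), (49.63890075683594, 8.061017036437988), 8.130102157592773) [[ 0.719 -0.165  0.038]]
```

View pics/ca.png

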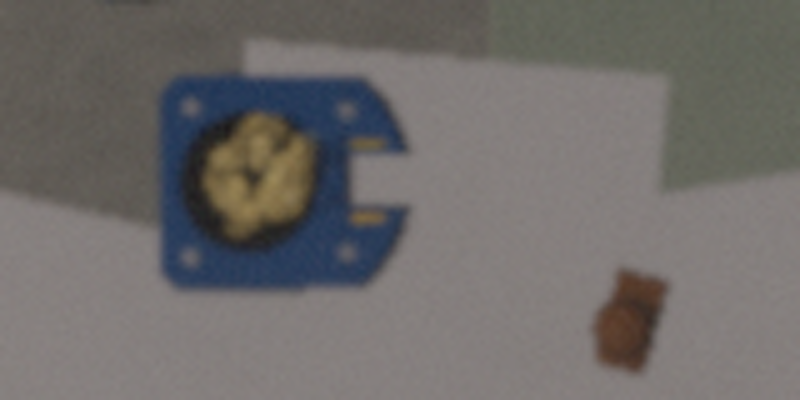

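View pics/cb.png

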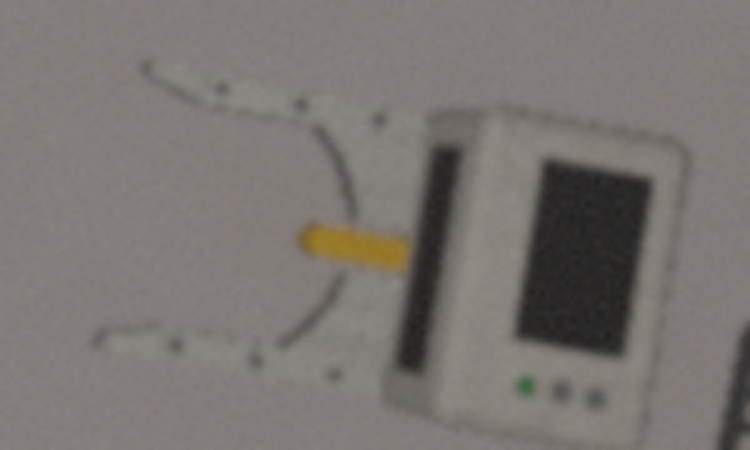

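```bash
python3 - <<'E'
from h import *
t=pickle.load(open('top0.pkl','rb')); s=pickle.load(open('scene0.pkl','rb'))
o=lambda x,y,l:(np.array(l,float)+.5)/5-.5+[x,y]
def P(l,off,z): return onplane(t,o(*off,l),z)
A=(120,210);B=(345,215)
sc=P([(190,106),(190,257),(347,111),(347,252)],A,.03); print('screws',sc.round(4).tolist())
ym=P([(367,144),(367,217)],A,.03); print('marks',ym.round(4).tolist())
nb=P([(348,180)],A,.03); print('notchbottom',nb.round(4))
ax=ym.mean(0)-sc[:2].mean(0); print('yaw',np.degrees(np.arctan2(ax[1],ax[0])))
e=P([(163,180),(265,77),(265,288)],A,.03); print('rear/sides',e.round(4).tolist())
w1=P([(222,89),(301,104),(378,120)],B,.024);w2=P([(176,346),(255,360),(335,375)],B,.024)
print(w1.round(4).tolist(),w2.round(4).tolist())
for w in(w1,w2,P([(306,239),(405,257)],B,.024)):
    a=w[-1]-w[0];print('yaw',np.degrees(np.arctan2(a[1],a[0])),w.mean(0).round(4))
print('key tip',P([(303,240)],B,.024).round(4))
print('box edges',P([(500,108),(690,148),(640,445)],B,.107).round(4).tolist())
print('wall ends',P([(146,66),(98,342)],B,.024).round(4).tolist())
# stamp
hsv=cv2.cvtColor(t['color'],cv2.COLOR_RGB2HSV)
print('stamp',P([(620,270),(665,282),(640,372),(597,360)],A,.01).round(3).tolist(), 'small',onplane(t,[(147,192)],.03).round(3))
img=cv2.cvtColor(s['color'],cv2.COLOR_RGB2BGR)
cv2.imwrite('pics/sb.png',cv2.resize(img[100:210,310:450],None,fx=5,fy=5,interpolation=cv2.INTER_CUBIC))
cv2.imwrite('pics/sa.png',cv2.resize(img[235:360,150:350],None,fx=4,fy=4,interpolation=cv2.INTER_CUBIC))
E
```

```text
screws [[0.5661, 0.3001, 0.03], [0.4935, 0.2996, 0.03], [0.5635, 0.2235, 0.03], [0.496, 0.2232, 0.03]]
marks [[0.5476, 0.2137, 0.03], [0.5127, 0.2136, 0.03]]
notchbottom [[0.5304 0.2228 0.03  ]]
yaw -89.74054926793077
rear/sides [[0.5305, 0.3131, 0.03], [0.5799, 0.2635, 0.03], [0.4788, 0.2629, 0.03]]
[[0.5592, -0.2596, 0.024], [0.5515, -0.2987, 0.024], [0.5432, -0.3373, 0.024]] [[0.4352, -0.2348, 0.024], [0.4277, -0.2737, 0.024], [0.4195, -0.3135, 0.024]]
yaw -101.60372378006451 [ 0.5513 -0.2985  0.024 ]
yaw -101.29122734532054 [ 0.4275 -0.274   0.024 ]
yaw -101.02054500814951 [ 0.481  -0.3247  0.024 ]
key tip [[ 0.4854 -0.2984  0.024 ]]
box edges [[0.5466, -0.3697, 0.107], [0.5268, -0.4618, 0.107], [0.3909, -0.4346, 0.107]]
wall ends [[0.5707, -0.2222, 0.024], [0.4378, -0.1967, 0.024]]
stamp [[0.487, 0.094, 0.01], [0.481, 0.072, 0.01], [0.437, 0.084, 0.01], [0.443, 0.105, 0.01]] small [[0.66  0.328 0.03 ]]
```

View pics/sb.png

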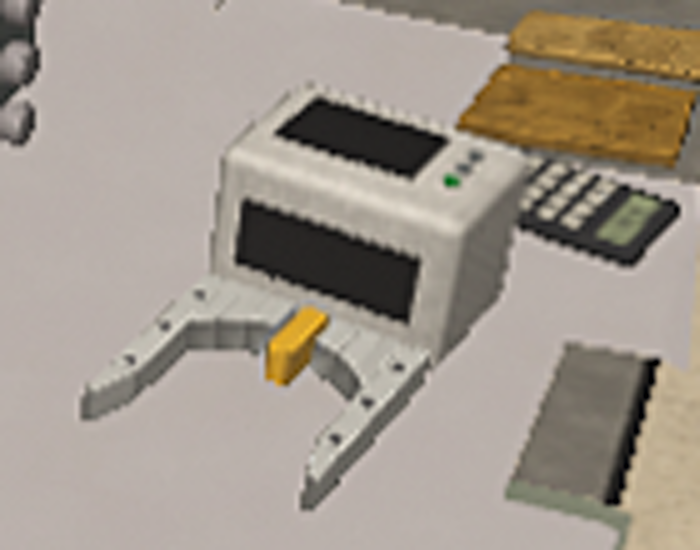

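View pics/sa.png

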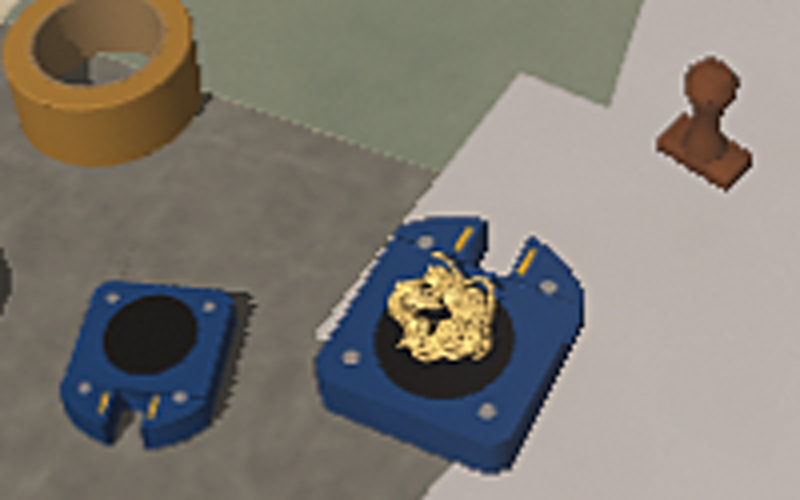

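```bash
cat >> h.py <<'E'
from scipy.spatial.transform import Rotation as Ro
def plan(st,goal,jaw=None):
    """shift in tool axes (cm) to goal; twist (deg) so tool y is parallel to jaw dir (world xy), up to half turn"""
    R=Ro.from_euler('xyz',st['orientation']).as_matrix()
    out=(R.T@(np.array(goal)-st['position']))*100
    print('pos',st['position'].round(4),'force',st['force'].round(1),'w',round(st['gripper_width'],3),'t',round(st['t'],2),'q6',st['joint_pos'][5].round(2),st['joint_pos'][0].round(2))
    print('tool x',R[:,0].round(3),'y',R[:,1].round(3),'z',R[:,2].round(3))
    print('shift cm',out.round(2))
    if jaw is not None:
        j=R.T@np.r_[jaw,0]; print('twist deg (mod 180)',np.degrees(np.arctan2(j[2],j[1])).round(2))
E
python3 -c "
from h import *;from plant import arm
plan(arm.get_state(),[0.53,0.345,0.2],[1,0])"
```

```text
pos [ 0.1482 -0.5291  0.1992] force [-0.4 -0.7  0.5] w 0.093 t 0.1 q6 -0.2 -1.5
tool x [-0.     0.002 -1.   ] y [ 0.269 -0.963 -0.002] z [-0.963 -0.269 -0.   ]
shift cm [ 6.000e-02 -7.389e+01 -6.032e+01]
twist deg (mod 180) -74.37
```

Emit:
arm_command:
  motion: [5,0,0,0,-8.3,5,0,0,0,-8.3,5,0,0,0,-8.3,5,0,0,0,-8.3,5,0,0,0,-8.3,5,0,0,0,-8.3,5,0,0,0,-8.3,5,0,0,0,-8.3,5,0,0,0,-8,5,0,0,0,0]

```text
t: 1.1
position: [0.1482, -0.5294, 0.1995]
orientation: [-3.047, 1.57, 1.667]
force: [-0.6, -0.3, -0.5]
gripper_width: 0.0496
```

Emit:
arm_command:
  motion: [5,0,1.8,-4.1,0,5,0,1.8,-4.1,0,5,0,1.8,-4.1,0,5,0,1.8,-4.1,0,5,0,1.8,-4.1,0,5,0,1.8,-4.1,0,5,0,1.8,-4.1,0,5,0,1.8,-4.1,0,5,0,1.8,-4.1,0,5,0,1.8,-4.1,0,5,0,1.8,-4.1,0,5,0,1.8,-4.1,0]

```text
t: 2.3
position: [0.3642, -0.0357, 0.2001]
orientation: [1.12, 1.57, -0.455]
force: [0.4, -0.5, 0.0]
gripper_width: 0.0497
```

```bash
python3 -c "
from h import *;from plant import arm
plan(arm.get_state(),[0.53,0.345,0.2],[1,0])"
```

```text
pos [ 0.3642 -0.0357  0.2001] force [ 0.4 -0.5  0. ] w 0.05 t 2.3 q6 -0.4 -0.41
tool x [ 0.001 -0.    -1.   ] y [ 1.    -0.004  0.001] z [-0.004 -1.     0.   ]
shift cm [ 1.000e-02  1.642e+01 -3.814e+01]
twist deg (mod 180) -0.23
```

Emit:
arm_command:
  motion: [5,0,1.82,-4.23,0,5,0,1.82,-4.23,0,5,0,1.82,-4.23,0,5,0,1.82,-4.23,0,5,0,1.82,-4.23,0,5,0,1.82,-4.23,0,5,0,1.82,-4.23,0,5,0,1.82,-4.23,0,5,0,1.82,-4.23,0,5,4,0,0,0,5,4,0,0,0,5,4,0,0,0]

```text
t: 3.5
position: [0.5274, 0.3438, 0.0783]
orientation: [2.051, 1.571, 0.477]
force: [0.0, -0.4, -0.0]
gripper_width: 0.0498
```

Emit:
arm_command:
  motion: [5,3,0,0,0,5,2,0,0,0,5,1,0,0,0,5,0,0,0,0]

```text
t: 3.9
position: [0.5265, 0.3428, 0.0184]
orientation: [-1.174, 1.568, -2.746]
force: [-0.1, -0.2, 0.3]
gripper_width: 0.05
```

```bash
cat > snap.py <<'E'
import sys
from h import *
from plant import arm,cams
n=sys.argv[1]
for c in sys.argv[2:]:
    d=cams.get_image(c); pickle.dump(d,open(f'{c}{n}.pkl','wb'))
    cv2.imwrite(f'pics/{c}{n}.png',cv2.resize(cv2.cvtColor(d['color'],cv2.COLOR_RGB2BGR),None,fx=1.4,fy=1.4))
plan(arm.get_state(),[0.53,0.345,0.2],[1,0])
E
python3 snap.py 1 top wrist scene
```

```text
pos [0.5286 0.3437 0.0214] force [0.5 0.6 0.3] w 0.05 t 4.05 q6 0.4 0.4
tool x [ 0.002  0.001 -1.   ] y [ 1.    -0.     0.002] z [-0.    -1.    -0.001]
shift cm [-17.86   0.18  -0.15]
twist deg (mod 180) -0.02
```

View pics/scene1.png

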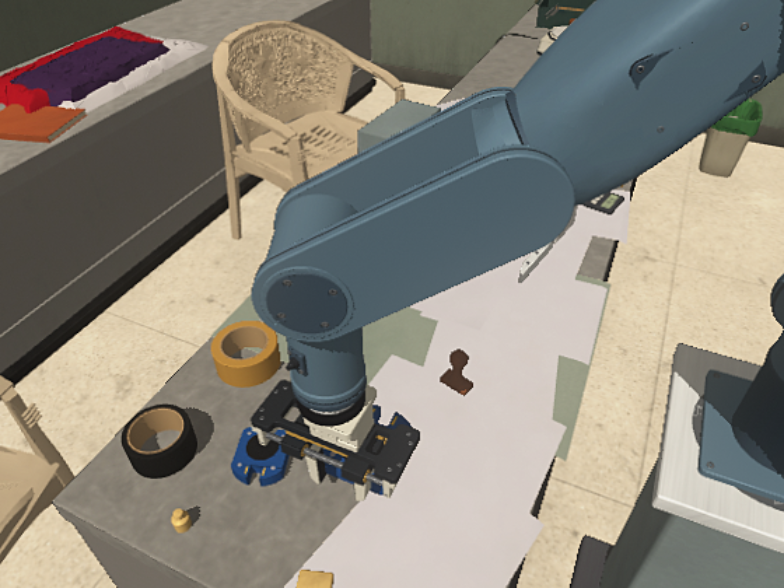

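View pics/wrist1.png

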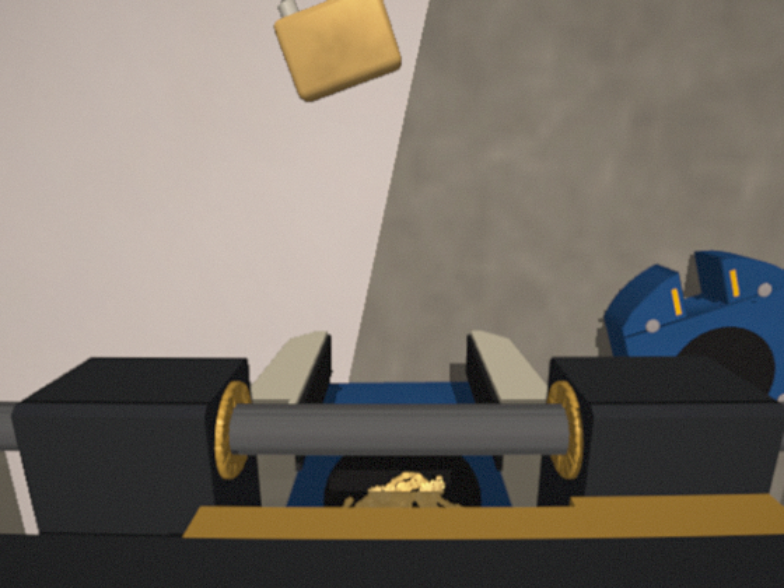

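The wrist view shows both fingertips behind the rear flat, at about (300,400) and (490,400), with the small carrier clear on the right. Next I push the carrier about 50 mm along −y.

Emit:
arm_command:
  motion: [5,0,0,0.4,0,5,0,0,0.4,0,5,0,0,0.4,0,5,0,0,0.4,0,5,0,0,0.4,0,5,0,0,0.5,0,5,0,0,0.6,0,5,0,0,0.6,0,5,0,0,0.6,0,5,0,0,0.6,0,5,0,0,0.6,0,5,0,0,0.6,0]

```text
t: 5.25
position: [0.5276, 0.2817, 0.02]
orientation: [2.136, 1.571, 0.566]
force: [-0.3, -0.1, -0.0]
gripper_width: 0.0497
```

Emit:
arm_command:
  motion: [5,0,0,0.6,0,5,0,0,0.5,0,5,0,0,0.3,0,5,0,0,0,0]

```text
t: 5.65
position: [0.5276, 0.2678, 0.02]
orientation: [-0.719, 1.571, -2.29]
force: [0.4, 0.5, 0.0]
gripper_width: 0.0498
```

```bash
python3 snap.py 2 wrist scene
```

```text
pos [0.5276 0.2682 0.02  ] force [-0.4  0.  -0.4] w 0.05 t 5.75 q6 0.28 0.28
tool x [ 0.  0. -1.] y [1. 0. 0.] z [ 0. -1. -0.]
shift cm [-18.     0.24  -7.68]
twist deg (mod 180) 0.02
```

View pics/wrist2.png

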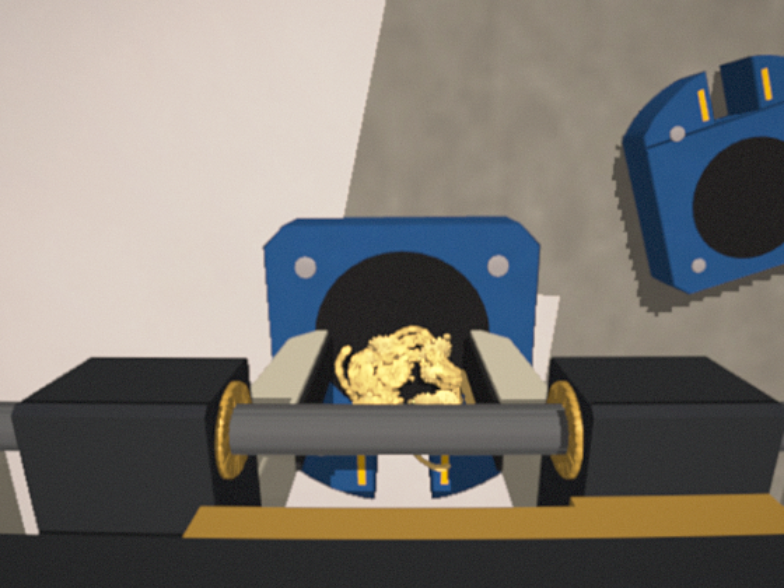

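View pics/scene2.png

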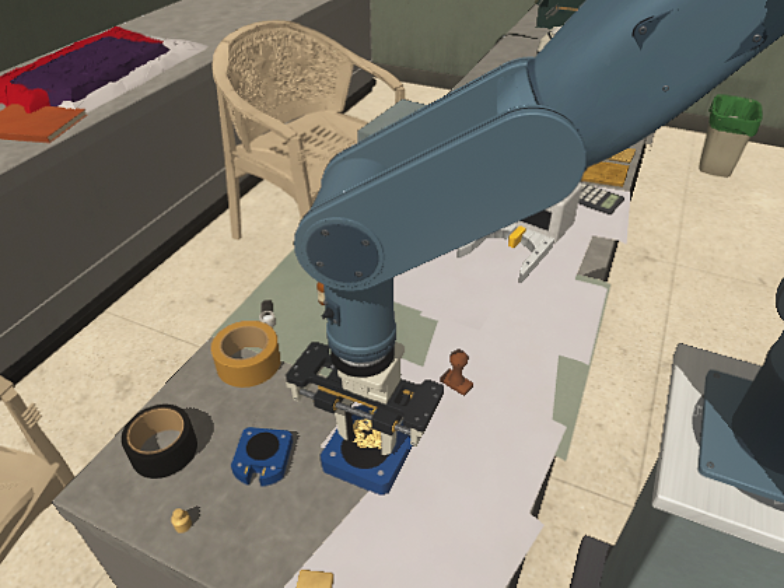

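```bash
python3 - <<'E'
from h import *
w=pickle.load(open('wrist2.pkl','rb')); s=pickle.load(open('scene2.pkl','rb'))
q=lambda l:np.array(l,float)/1.4
pts=q([(305,267),(498,267),(400,219),(360,470),(445,470)])
print('plane',onplane(w,pts,.03).round(4).tolist()); print('depth',depthpt(w,pts).round(4).tolist())
f=q([(300,340),(490,340),(320,440),(480,440),(290,365),(285,420),(505,370)])
print('finger depth',depthpt(w,f).round(4).tolist())
tcp=[.5276,.268,.02]
tips=[[.5276+sx*.034,.268,.009] for sx in(-1,1)]
print('tcp proj wrist',proj(w,[tcp]+tips)*1.4,'scene',proj(s,[tcp]+tips)*1.4)
print('table d',depthpt(w,q([(100,200),(550,200)])).round(4).tolist())
print('wrist cam',-w['R'].T@w['t'],w['R'])
E
```

```text
plane [[0.4913, 0.2997, 0.03], [0.5636, 0.2997, 0.03], [0.5269, 0.3176, 0.03], [0.5101, 0.2126, 0.03], [0.5459, 0.2126, 0.03]]
depth [[0.4914, 0.2998, 0.0304], [0.5635, 0.2999, 0.0306], [0.5269, 0.3162, 0.0164], [0.5102, 0.2133, 0.031], [0.5443, 0.2228, 0.0445]]
finger depth [[0.4919, 0.2775, 0.048], [0.5581, 0.2778, 0.049], [0.5145, 0.2962, 0.141], [0.5383, 0.297, 0.1422], [0.4934, 0.2779, 0.0707], [0.509, 0.2987, 0.1394], [0.5578, 0.2778, 0.0742]]
tcp proj wrist [[401.62484636 337.72312619]
 [323.03874987 328.86844047]
 [479.86310816 328.85362881]] scene [[365.61719287 449.61271998]
 [387.80992571 462.95858046]
 [344.48036751 445.68968777]]
table d [[0.3989, 0.323, 0.0009], [0.591, 0.3226, -0.0007]]
wrist cam [0.5262838  0.33608845 0.20467564] [[ 9.99999997e-01 -4.04421955e-05  6.66367654e-05]
 [-5.55079318e-05 -9.69647073e-01  2.44508795e-01]
 [ 5.47256720e-05 -2.44508798e-01 -9.69647072e-01]]
```

```bash
python3 - <<'E'
from h import *
w=pickle.load(open('wrist2.pkl','rb')); s=pickle.load(open('scene2.pkl','rb'))
a=cv2.cvtColor(s['color'],cv2.COLOR_RGB2BGR)[240:360,200:330]
b=cv2.cvtColor(w['color'],cv2.COLOR_RGB2BGR)[145:365,170:400]
A=cv2.resize(a,(520,480),interpolation=cv2.INTER_NEAREST)
cv2.imwrite('pics/z1.png',A); cv2.imwrite('pics/z2.png',cv2.resize(b,(575,550),interpolation=cv2.INTER_NEAREST))
for u in (205,215,225,345,350,355):
    print(u,[ (v,depthpt(w,[(u,v)])[0].round(3).tolist()) for v in range(228,275,6)])
E
```

```text
205 [(228, [0.483, 0.279, 0.03]), (234, [0.483, 0.276, 0.03]), (240, [0.483, 0.272, 0.03]), (246, [0.488, 0.278, 0.053]), (252, [0.49, 0.278, 0.061]), (258, [0.492, 0.278, 0.067]), (264, [0.494, 0.278, 0.075]), (270, [0.495, 0.278, 0.08])]
215 [(228, [0.489, 0.279, 0.03]), (234, [0.488, 0.276, 0.03]), (240, [0.491, 0.277, 0.044]), (246, [0.494, 0.278, 0.055]), (252, [0.495, 0.278, 0.061]), (258, [0.496, 0.278, 0.067]), (264, [0.497, 0.278, 0.074]), (270, [0.499, 0.278, 0.081])]
225 [(228, [0.494, 0.279, 0.031]), (234, [0.494, 0.276, 0.031]), (240, [0.497, 0.278, 0.045]), (246, [0.498, 0.278, 0.054]), (252, [0.5, 0.278, 0.062]), (258, [0.5, 0.277, 0.065]), (264, [0.501, 0.277, 0.071]), (270, [0.501, 0.274, 0.072])]
345 [(228, [0.559, 0.279, 0.029]), (234, [0.559, 0.276, 0.031]), (240, [0.556, 0.278, 0.046]), (246, [0.555, 0.278, 0.054]), (252, [0.554, 0.278, 0.06]), (258, [0.553, 0.277, 0.066]), (264, [0.552, 0.276, 0.071]), (270, [0.551, 0.276, 0.075])]
350 [(228, [0.562, 0.279, 0.029]), (234, [0.562, 0.276, 0.03]), (240, [0.559, 0.278, 0.045]), (246, [0.557, 0.278, 0.053]), (252, [0.556, 0.278, 0.061]), (258, [0.555, 0.278, 0.068]), (264, [0.554, 0.278, 0.074]), (270, [0.553, 0.277, 0.077])]
355 [(228, [0.564, 0.279, 0.03]), (234, [0.564, 0.276, 0.03]), (240, [0.561, 0.278, 0.045]), (246, [0.56, 0.278, 0.053]), (252, [0.558, 0.278, 0.061]), (258, [0.557, 0.278, 0.068]), (264, [0.556, 0.277, 0.073]), (270, [0.554, 0.278, 0.08])]
```

View pics/z1.png

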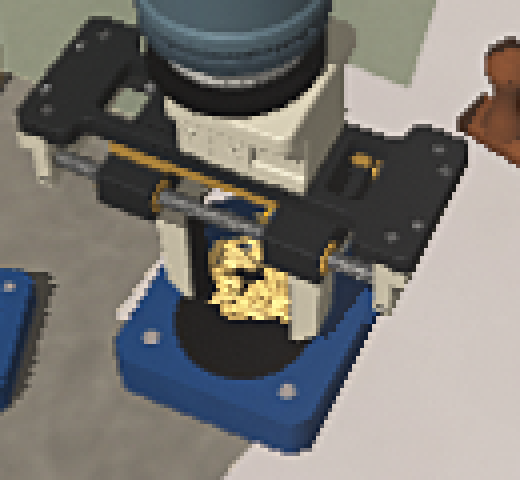

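View pics/z2.png

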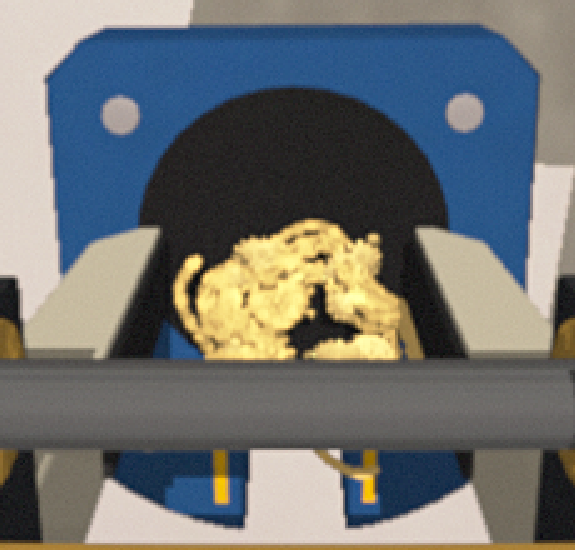

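The picture disagrees with the state. The carrier has not moved (rear screws still at y = 0.300) and there is no contact force. The wrist depth puts the visible fingertips at z ≈ 0.04, where the reported pose implies 0.009, so the fingers passed over the carrier. I'll lift straight up, back off, and check the tip height over bare table.

Emit:
arm_command:
  motion: [5,-1,0,0,0,5,-2,0,0,0,5,-2,0,0,0,5,0,0,-2.5,0,5,0,0,-2.5,0,5,0,0,-2.5,0,5,2,0,0,0,5,2,0,0,0,5,1,0,0,0,5,0,0,0,0]

```text
t: 6.75
position: [0.5264, 0.3429, 0.0188]
orientation: [-1.167, 1.568, -2.737]
force: [-0.2, 0.1, 0.1]
gripper_width: 0.05
```

```bash
python3 snap.py 3 wrist scene; python3 - <<'E'
from h import *
w=pickle.load(open('wrist3.pkl','rb'))
for u in (205,215,225,345,355):
    print(u,[ (v,depthpt(w,[(u,v)])[0].round(3).tolist()) for v in range(228,262,4)])
a=cv2.cvtColor(pickle.load(open('scene3.pkl','rb'))['color'],cv2.COLOR_RGB2BGR)[240:370,200:330]
cv2.imwrite('pics/z3.png',cv2.resize(a,(520,520),interpolation=cv2.INTER_NEAREST))
E
```

```text
pos [0.528  0.3433 0.0206] force [ 0.  -0.7  1. ] w 0.05 t 6.85 q6 0.4 0.4
tool x [ 0.001  0.    -1.   ] y [1.    0.    0.001] z [ 0. -1. -0.]
shift cm [-17.94   0.21  -0.17]
twist deg (mod 180) 0.02
205 [(228, [0.475, 0.345, 0.001]), (232, [0.475, 0.342, 0.001]), (236, [0.475, 0.339, -0.0]), (240, [0.475, 0.337, 0.001]), (244, [0.487, 0.353, 0.05]), (248, [0.488, 0.353, 0.055]), (252, [0.489, 0.353, 0.06]), (256, [0.49, 0.353, 0.065]), (260, [0.491, 0.353, 0.069])]
215 [(228, [0.482, 0.345, 0.001]), (232, [0.481, 0.342, 0.0]), (236, [0.481, 0.34, 0.001]), (240, [0.491, 0.354, 0.046]), (244, [0.492, 0.353, 0.05]), (248, [0.493, 0.353, 0.054]), (252, [0.494, 0.353, 0.061]), (256, [0.495, 0.353, 0.065]), (260, [0.496, 0.353, 0.069])]
225 [(228, [0.488, 0.345, 0.0]), (232, [0.488, 0.342, 0.001]), (236, [0.495, 0.353, 0.039]), (240, [0.496, 0.353, 0.045]), (244, [0.496, 0.353, 0.05]), (248, [0.497, 0.353, 0.055]), (252, [0.498, 0.353, 0.06]), (256, [0.499, 0.352, 0.062]), (260, [0.499, 0.352, 0.066])]
345 [(228, [0.563, 0.345, 0.0]), (232, [0.563, 0.342, -0.0]), (236, [0.556, 0.353, 0.038]), (240, [0.555, 0.353, 0.044]), (244, [0.554, 0.353, 0.049]), (248, [0.553, 0.353, 0.055]), (252, [0.553, 0.353, 0.06]), (256, [0.552, 0.353, 0.064]), (260, [0.552, 0.352, 0.066])]
355 [(228, [0.569, 0.345, 0.0]), (232, [0.57, 0.342, -0.001]), (236, [0.57, 0.34, 0.0]), (240, [0.56, 0.353, 0.044]), (244, [0.559, 0.353, 0.05]), (248, [0.558, 0.353, 0.055]), (252, [0.557, 0.353, 0.06]), (256, [0.556, 0.353, 0.064]), (260, [0.555, 0.353, 0.069])]
```

View pics/z3.png

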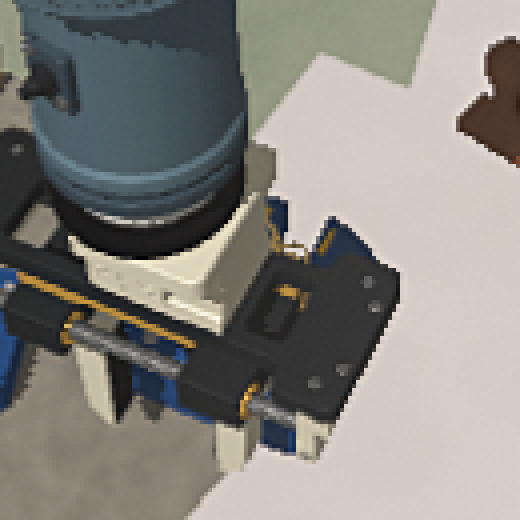

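Emit:
arm_command:
  motion: [5,0.5,0,0,0,5,0.5,0,0,0,5,0.4,0,0,0,5,0.3,0,0,0,5,0.2,0,0,0,5,0,0,0,0]

```text
t: 7.45
position: [0.5273, 0.3431, 0.0006]
orientation: [-1.171, 1.57, -2.742]
force: [-0.5, -0.4, 0.2]
gripper_width: 0.05
```

```bash
python3 snap.py 4 wrist scene; python3 - <<'E'
from h import *
w=pickle.load(open('wrist4.pkl','rb'))
for u in (215,220,225,230,235,345):
    print(u,[ (v,depthpt(w,[(u,v)])[0].round(3).tolist()) for v in range(226,252,3)])
a=cv2.cvtColor(pickle.load(open('scene4.pkl','rb'))['color'],cv2.COLOR_RGB2BGR)[240:370,200:330]
cv2.imwrite('pics/z4.png',cv2.resize(a,(520,520),interpolation=cv2.INTER_NEAREST))
E
```

```text
pos [0.5276 0.3432 0.0009] force [ 0.7 -0.4  0.1] w 0.05 t 7.55 q6 0.4 0.4
tool x [-0. -0. -1.] y [ 1.  0. -0.] z [ 0. -1.  0.]
shift cm [-19.91   0.24  -0.18]
twist deg (mod 180) 0.03
215 [(226, [0.486, 0.353, 0.001]), (229, [0.486, 0.351, 0.001]), (232, [0.486, 0.349, 0.0]), (235, [0.486, 0.347, -0.0]), (238, [0.486, 0.345, 0.0]), (241, [0.492, 0.353, 0.027]), (244, [0.493, 0.353, 0.032]), (247, [0.493, 0.353, 0.035]), (250, [0.494, 0.353, 0.039])]
220 [(226, [0.489, 0.353, 0.002]), (229, [0.489, 0.351, 0.001]), (232, [0.489, 0.349, 0.0]), (235, [0.489, 0.347, 0.0]), (238, [0.493, 0.353, 0.023]), (241, [0.494, 0.354, 0.028]), (244, [0.495, 0.354, 0.033]), (247, [0.496, 0.353, 0.036]), (250, [0.496, 0.353, 0.039])]
225 [(226, [0.492, 0.353, 0.001]), (229, [0.492, 0.35, -0.001]), (232, [0.492, 0.349, 0.001]), (235, [0.492, 0.347, 0.001]), (238, [0.496, 0.353, 0.023]), (241, [0.497, 0.353, 0.027]), (244, [0.497, 0.353, 0.031]), (247, [0.498, 0.353, 0.036]), (250, [0.499, 0.353, 0.039])]
230 [(226, [0.495, 0.353, 0.001]), (229, [0.495, 0.35, -0.0]), (232, [0.495, 0.349, 0.001]), (235, [0.495, 0.347, 0.001]), (238, [0.498, 0.353, 0.022]), (241, [0.499, 0.353, 0.027]), (244, [0.499, 0.353, 0.029]), (247, [0.5, 0.352, 0.032]), (250, [0.5, 0.352, 0.036])]
235 [(226, [0.498, 0.352, 0.0]), (229, [0.498, 0.351, 0.0]), (232, [0.498, 0.349, 0.0]), (235, [0.498, 0.347, 0.0]), (238, [0.5, 0.352, 0.019]), (241, [0.501, 0.352, 0.024]), (244, [0.501, 0.35, 0.023]), (247, [0.501, 0.348, 0.023]), (250, [0.501, 0.347, 0.023])]
345 [(226, [0.56, 0.352, 0.0]), (229, [0.561, 0.35, -0.0]), (232, [0.561, 0.349, -0.0]), (235, [0.561, 0.347, -0.001]), (238, [0.557, 0.353, 0.023]), (241, [0.556, 0.353, 0.026]), (244, [0.555, 0.353, 0.031]), (247, [0.554, 0.353, 0.035]), (250, [0.554, 0.353, 0.038])]
```

View pics/z4.png

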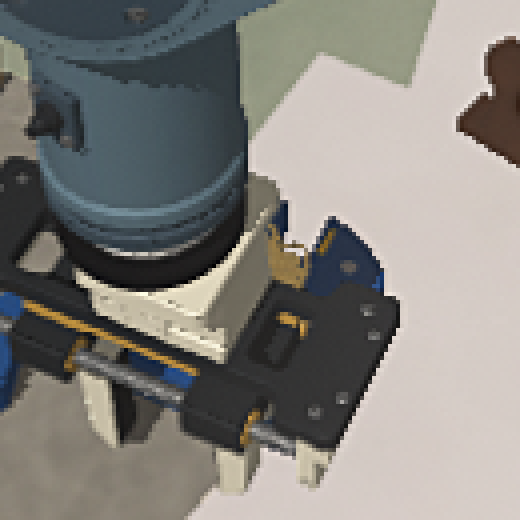

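View pics/wrist4.png

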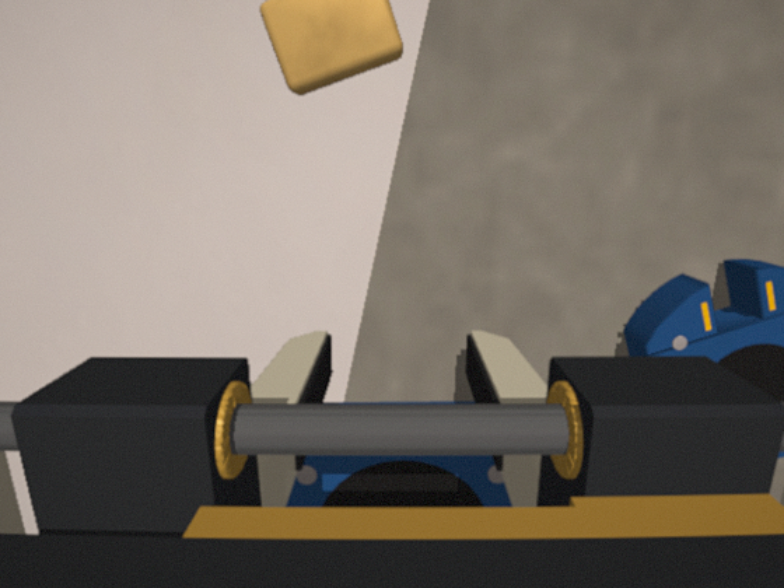

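No contact at a reported z of 0.001, and the wrist depth puts the tips at about 0.019. So the reported z reads roughly 28 mm lower than the real fingertips. I'll rely on the picture and go 9 mm further down.

Emit:
arm_command:
  motion: [5,0.3,0,0,0,5,0.3,0,0,0,5,0.3,0,0,0,5,0,0,0,0]

```text
t: 7.95
position: [0.5271, 0.3431, -0.0087]
orientation: [-1.188, 1.57, -2.758]
force: [0.0, 0.1, 0.5]
gripper_width: 0.0501
```

```bash
python3 snap.py 5 wrist; python3 - <<'E'
from h import *
w=pickle.load(open('wrist5.pkl','rb'))
for u in (225,230,235,345):
    print(u,[ (v,depthpt(w,[(u,v)])[0].round(3).tolist()) for v in range(230,245,2)])
E
```

```text
pos [ 0.5273  0.3431 -0.0084] force [-0.4  1.2 -0.1] w 0.05 t 8.0 q6 0.4 0.4
tool x [-0.001 -0.    -1.   ] y [ 1.     0.001 -0.001] z [ 0.001 -1.     0.   ]
shift cm [-20.84   0.26  -0.18]
twist deg (mod 180) 0.03
225 [(230, [0.494, 0.353, 0.001]), (232, [0.493, 0.352, -0.0]), (234, [0.493, 0.351, 0.001]), (236, [0.495, 0.354, 0.012]), (238, [0.496, 0.353, 0.014]), (240, [0.496, 0.353, 0.016]), (242, [0.497, 0.354, 0.02]), (244, [0.497, 0.353, 0.023])]
230 [(230, [0.496, 0.353, 0.001]), (232, [0.496, 0.352, 0.002]), (234, [0.496, 0.351, 0.001]), (236, [0.498, 0.353, 0.01]), (238, [0.498, 0.353, 0.014]), (240, [0.499, 0.353, 0.017]), (242, [0.499, 0.353, 0.02]), (244, [0.499, 0.352, 0.02])]
235 [(230, [0.499, 0.353, -0.0]), (232, [0.499, 0.352, 0.001]), (234, [0.499, 0.351, -0.0]), (236, [0.499, 0.35, 0.001]), (238, [0.5, 0.352, 0.009]), (240, [0.501, 0.352, 0.013]), (242, [0.501, 0.351, 0.014]), (244, [0.501, 0.35, 0.014])]
345 [(230, [0.559, 0.353, -0.001]), (232, [0.559, 0.352, -0.0]), (234, [0.559, 0.351, 0.0]), (236, [0.557, 0.353, 0.011]), (238, [0.556, 0.353, 0.014]), (240, [0.556, 0.353, 0.017]), (242, [0.555, 0.353, 0.019]), (244, [0.555, 0.353, 0.022])]
```

Emit:
arm_command:
  motion: [5,0,0,0.4,0,5,0,0,0.4,0,5,0,0,0.4,0,5,0,0,0.4,0,5,0,0,0.4,0,5,0,0,0.4,0,5,0,0,0.4,0,5,0,0,0.5,0,5,0,0,0.5,0,5,0,0,0.5,0]

```text
t: 9.0
position: [0.5277, 0.3, -0.0079]
orientation: [2.239, 1.57, 0.669]
force: [-0.6, 3.1, 0.1]
gripper_width: 0.0499
```

```bash
python3 snap.py 6 wrist
```

```text
pos [ 0.5277  0.2992 -0.0079] force [ 0.   1.1 -0.3] w 0.05 t 9.05 q6 0.33 0.33
tool x [ 0. -0. -1.] y [1. 0. 0.] z [ 0. -1.  0.]
shift cm [-20.79   0.23  -4.57]
twist deg (mod 180) 0.01
```

View pics/wrist6.png

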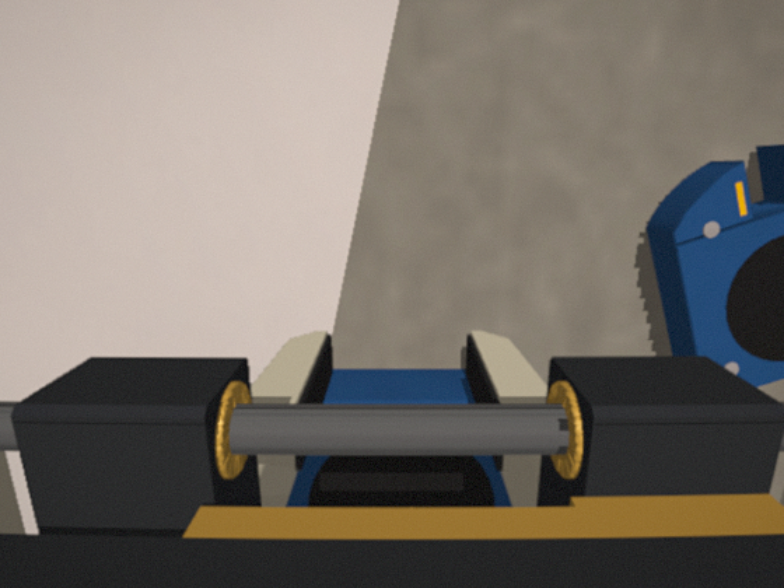

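Contact now: 3 N, with the rear flat straight against both fingers at row 370. I'll continue the push.

Emit:
arm_command:
  motion: [5,0,0,0.5,0,5,0,0,0.6,0,5,0,0,0.6,0,5,0,0,0.6,0,5,0,0,0.4,0,5,0,0,0.2,0,5,0,0,-0.5,0,5,0,0,-1.5,0,5,-4,0,0,0,5,-4,0,0,0,5,-4,0,0,0]

```text
t: 10.15
position: [0.5268, 0.292, 0.1126]
orientation: [-0.999, 1.569, -2.568]
force: [1.4, -0.0, -0.7]
gripper_width: 0.05
```

```bash
python3 snap.py 7 top wrist
```

```text
pos [0.5312 0.2935 0.1181] force [0.9 0.1 0.5] w 0.05 t 10.25 q6 0.32 0.32
tool x [ 0.01   0.003 -1.   ] y [1.    0.001 0.01 ] z [ 0.001 -1.    -0.003]
shift cm [-8.17 -0.03 -5.18]
twist deg (mod 180) 0.08
```

View pics/wrist7.png

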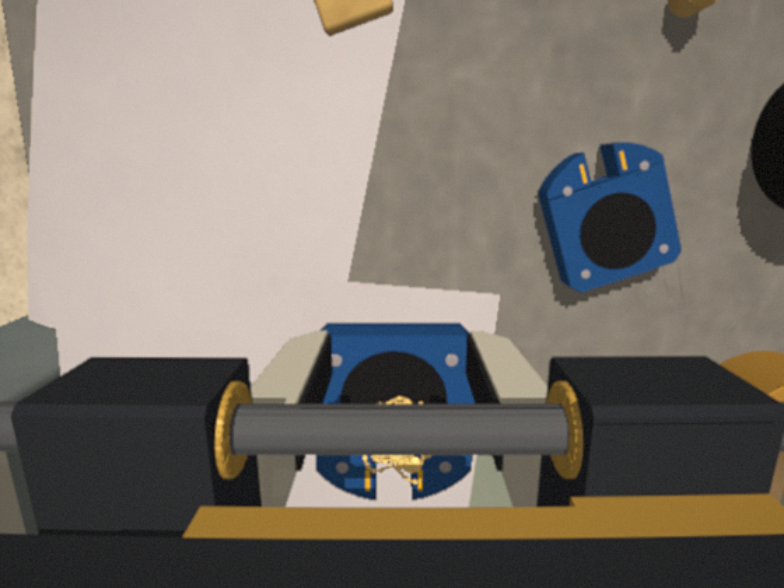

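View pics/top7.png

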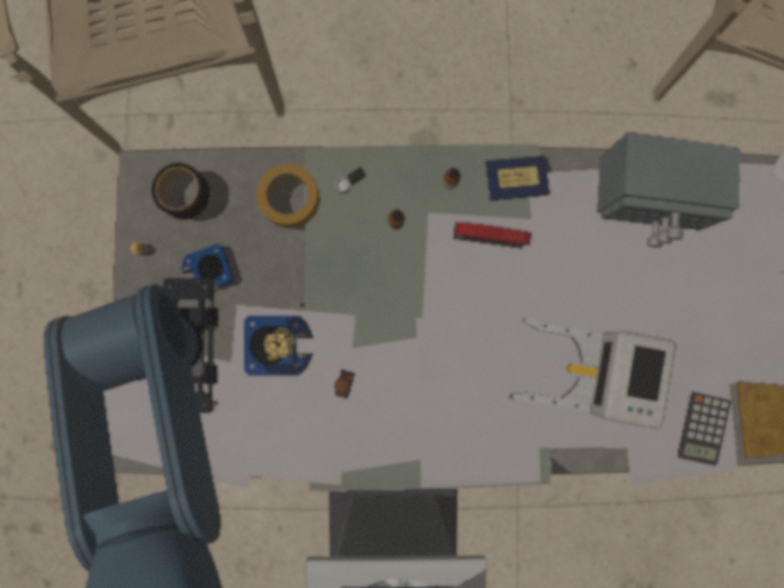

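```bash
cat > crop.py <<'E'
import sys
from h import *
f,x0,y0,x1,y1,s,o=sys.argv[1:]; x0,y0,x1,y1,s=map(int,(x0,y0,x1,y1,s))
c=cv2.cvtColor(pickle.load(open(f+'.pkl','rb'))['color'],cv2.COLOR_RGB2BGR)[y0:y1,x0:x1]
cv2.imwrite(f'pics/{o}.png',cv2.resize(c,None,fx=s,fy=s,interpolation=cv2.INTER_CUBIC))
E
python3 crop.py top7 165 215 265 290 8 t7
```

```text
(no output)
```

View pics/t7.png

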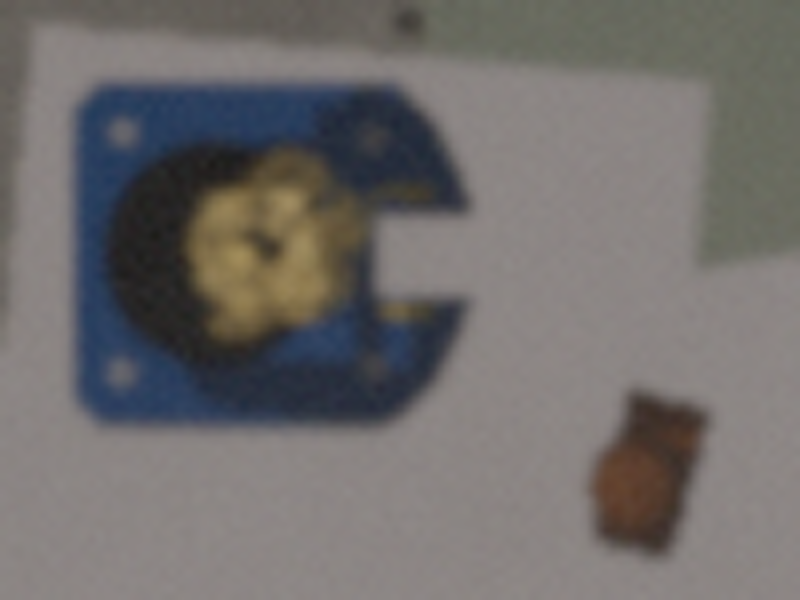

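```bash
cat > meas.py <<'E'
from h import *
S=np.array([.495,-.254]); YB=np.radians(-101.3); a=np.array([np.cos(YB),np.sin(YB)]); n=np.array([-a[1],a[0]])
def meas(d,off,sc,rear,marks,edges=None,z=.03):
    """rear screws (2), marks (2) -> centre & yaw; rear screws 39mm behind, marks ~47.5 ahead"""
    P=lambda l:onplane(d,(np.array(l,float)+.5)/sc-.5+np.array(off),z)[:,:2]
    r=P(rear);m=P(marks); v=m.mean(0)-r.mean(0); yaw=np.arctan2(v[1],v[0])
    u=v/np.linalg.norm(v); c=(r.mean(0)+.039*u+m.mean(0)-.0473*u)/2
    yr=r[0]-r[1]; 
    print('centre',c.round(4),'yaw',np.degrees(yaw).round(2),'via screws',np.degrees(np.arctan2(-yr[0],yr[1])).round(2),'len',np.linalg.norm(v).round(4))
    print('in bay frame: along',(a@(c-S)).round(4),'lateral',(n@(c-S)).round(4),'yaw err',(np.degrees(yaw)+101.3).round(2))
    return c,yaw
E
python3 - <<'E'
from meas import *
t=pickle.load(open('top7.pkl','rb'))
meas(t,(165,215),8,[(122,132),(121,372)],[(407,191),(407,313)])
st=onplane(t,(np.array([(637,390),(706,410),(668,553),(598,540)])+.5)/8-.5+[165,215],.01)[:,:2]
print('stamp bay lateral',((st-S)@n).round(3),((st-S)@a).round(3))
print('tape',onplane(t,[(205.5,139)],.048).round(3))
E
```

```text
centre [0.5293 0.2069] yaw -90.13 via screws -89.95 len 0.0861
in bay frame: along -0.4586 lateral -0.0567 yaw err 11.17
stamp bay lateral [-0.075 -0.077 -0.122 -0.122] [-0.338 -0.316 -0.319 -0.341]
tape [[0.785 0.183 0.048]]
```

Emit:
arm_command:
  motion: [5.5,0,-2.8,2.3,0,5.5,0,-2.8,2.3,0,5.5,0,-2.8,2.3,0,5.5,0,0,0,-8.5,5.5,0,0,0,-8.5,5.5,0,0,0,-8.5,5.5,0,0,0,-8.5,5.5,0,0,0,-8.5,5.5,0,0,0,-8.5,5.5,0,0,0,-8.5,5.5,0,0,0,-8.5,5.5,0,0,0,-8.5]

```text
t: 11.45
position: [0.4429, 0.2226, 0.111]
orientation: [-2.463, 1.569, -2.692]
force: [-0.3, -0.2, -0.9]
gripper_width: 0.0547
```

Emit:
arm_command:
  motion: [5.5,0,0,0,-2.2,5.5,0,0,0,0]

```text
t: 11.65
position: [0.443, 0.2226, 0.1111]
orientation: [-2.516, 1.569, -2.712]
force: [0.3, 0.2, -0.6]
gripper_width: 0.0553
```

```bash
python3 -c "
from h import *;from plant import arm;from meas import a,n,S
plan(arm.get_state(),np.r_[S-.4586*a-.143*n,-.008],-a)"
```

```text
pos [0.443  0.2226 0.1111] force [ 0.3  0.2 -0.6] w 0.055 t 11.65 q6 -1.13 0.24
tool x [-0.002 -0.001 -1.   ] y [ 0.195  0.981 -0.001] z [ 0.981 -0.195 -0.001]
shift cm [11.91  0.16  0.16]
twist deg (mod 180) 0.08
```

Emit:
arm_command:
  motion: [5.5,3.5,0,0,0,5.5,3.5,0,0,0,5.5,3,0,0,0,5.5,1.2,0,0,0,5.5,0.7,0,0,0,5.5,0,0,0,0]

```text
t: 12.25
position: [0.4435, 0.2223, -0.0073]
orientation: [-2.617, 1.57, -2.814]
force: [-0.1, -0.1, -0.7]
gripper_width: 0.0552
```

```bash
python3 snap.py 8 wrist
```

```text
pos [ 0.4442  0.2225 -0.0066] force [ 0.1 -0.7  0.6] w 0.055 t 12.3 q6 -1.13 0.24
tool x [ 0.001  0.    -1.   ] y [0.196 0.981 0.   ] z [ 0.981 -0.196  0.001]
shift cm [-20.65  13.7    6.04]
twist deg (mod 180) 78.72
```

View pics/wrist8.png

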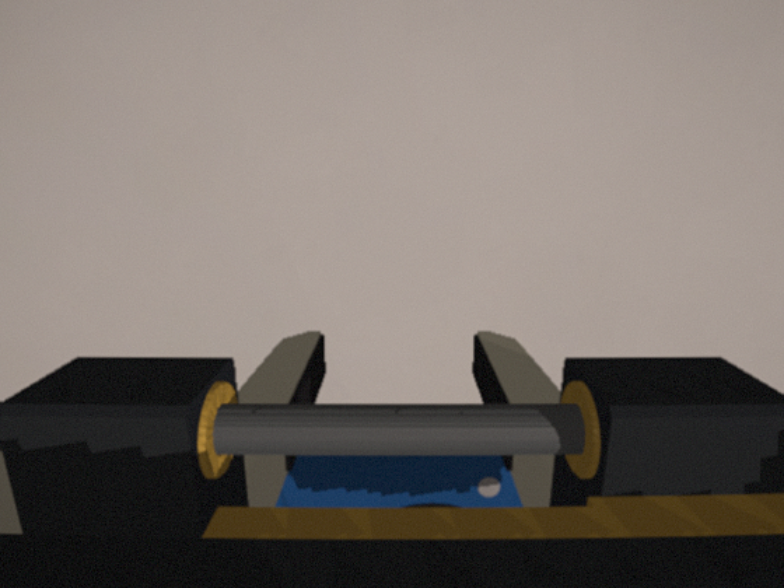

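The fingers are down beside the carrier's −x flat (blue edge at row ~460), with no contact yet. Now I push along tool z, which is the bay's lateral direction.

Emit:
arm_command:
  motion: [5.5,0,0,0.5,0,5.5,0,0,0.4,0,5.5,0,0,0.3,0,5.5,0,0,0.3,0,5.5,0,0,0.3,0,5.5,0,0,0.3,0,5.5,0,0,0.3,0,5.5,0,0,0.4,0,5.5,0,0,0.4,0,5.5,0,0,0.4,0,5.5,0,0,0.5,0,5.5,0,0,0.5,0]

```text
t: 13.5
position: [0.4879, 0.2137, -0.0072]
orientation: [3.082, 1.569, 2.886]
force: [-3.7, 2.6, 2.1]
gripper_width: 0.0549
```

```bash
python3 snap.py 9 wrist top
```

```text
pos [ 0.4892  0.2131 -0.0072] force [-1.   1.1 -0. ] w 0.055 t 13.6 q6 -1.17 0.2
tool x [ 0. -0. -1.] y [ 0.196  0.981 -0.   ] z [ 0.981 -0.196  0.   ]
shift cm [-20.72  13.73   1.42]
twist deg (mod 180) 78.72
```

View pics/wrist9.png

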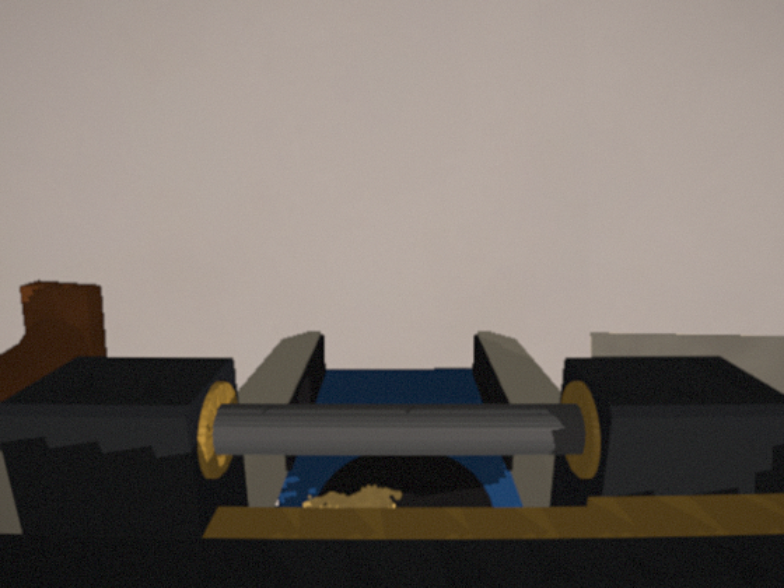

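View pics/top9.png

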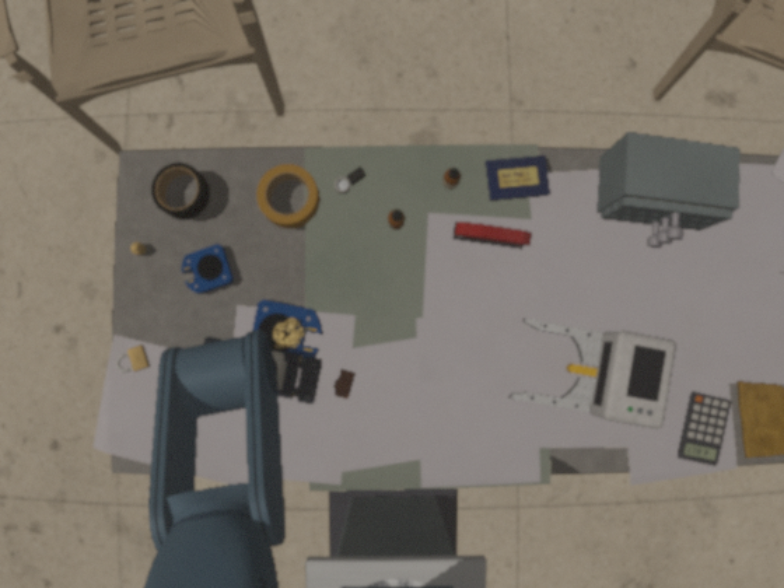

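Both fingers are flush on the side flat and the carrier has turned to match. I'll push the remaining 34 mm, back off, raise, and measure.

Emit:
arm_command:
  motion: [5.5,0,0,0.4,0,5.5,0,0,0.5,0,5.5,0,0,0.5,0,5.5,0,0,0.5,0,5.5,0,0,0.5,0,5.5,0,0,0.5,0,5.5,0,0,0.3,0,5.5,0,0,0.2,0,5.5,0,0,0,0,5.5,0,0,-0.5,0,5.5,0,0,-3,0]

```text
t: 14.7
position: [0.492, 0.2132, -0.0064]
orientation: [0.315, 1.564, 0.117]
force: [-1.0, -0.1, 0.7]
gripper_width: 0.0551
```

Emit:
arm_command:
  motion: [5.5,-4,0,-1,0,5.5,-4,0,0,0,5.5,-4,0,0,0]

```text
t: 15.0
position: [0.4779, 0.2155, 0.1145]
orientation: [0.158, 1.569, -0.038]
force: [1.3, 0.1, -0.7]
gripper_width: 0.0549
```

```bash
python3 snap.py 10 top; python3 crop.py top10 165 195 265 270 8 t10
```

```text
pos [0.4823 0.2165 0.1215] force [1.6 0.7 4.6] w 0.055 t 15.05 q6 -1.16 0.21
tool x [ 0.013  0.002 -1.   ] y [0.195 0.981 0.005] z [ 0.981 -0.195  0.012]
shift cm [-7.76 13.57  2.26]
twist deg (mod 180) 78.76
```

View pics/t10.png

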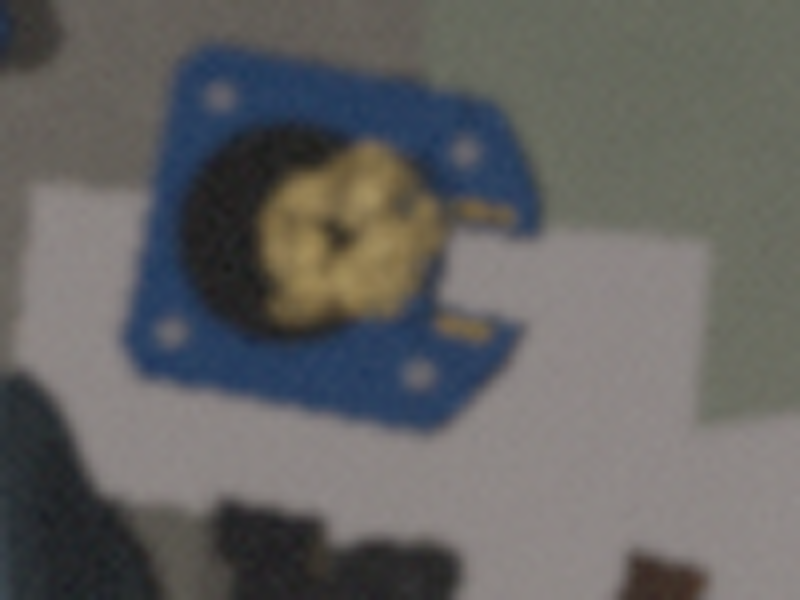

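```bash
python3 - <<'E'
from meas import *
from plant import arm
t=pickle.load(open('top10.pkl','rb'))
c,y=meas(t,(165,195),8,[(219,97),(171,332)],[(487,212),(463,328)])
plan(arm.get_state(),np.r_[c-.095*a,.1],n)
E
```

```text
centre [0.5809 0.1856] yaw -101.4 via screws -101.24 len 0.0862
in bay frame: along -0.4479 lateral -0.0019 yaw err -0.1
pos [0.4823 0.2165 0.1215] force [1.6 0.7 4.6] w 0.055 t 15.05 q6 -1.16 0.21
tool x [ 0.013  0.002 -1.   ] y [0.195 0.981 0.005] z [ 0.981 -0.195  0.012]
shift cm [ 2.31  8.38 10.25]
twist deg (mod 180) 90.06
```

Emit:
arm_command:
  motion: [5,0,1.6,2.6,0,5,0,1.6,2.6,0,5,0,1.6,2.6,0,5,0,1.6,2.5,0,5,0,0,0,8.5,5,0,0,0,8.5,5,0,0,0,8.5,5,0,0,0,8.5,5,0,0,0,8.5,5,0,0,0,8.5,5,0,0,0,8.5,5,0,0,0,8.5]

```text
t: 16.25
position: [0.5922, 0.258, 0.1129]
orientation: [1.46, 1.569, 0.07]
force: [-0.9, -0.5, 0.2]
gripper_width: 0.0497
```

Emit:
arm_command:
  motion: [5,0,0,0,8.5,5,0,0,0,8.5,5,0,0,0,5,5,0,0,0,0]

```text
t: 16.65
position: [0.592, 0.258, 0.113]
orientation: [1.826, 1.569, 0.057]
force: [-1.1, -0.1, 0.8]
gripper_width: 0.0504
```

```bash
python3 - <<'E'
from meas import *
from plant import arm
c=np.array([.5809,.1856])
plan(arm.get_state(),np.r_[c-.076*a,-.008],n)
E
python3 snap.py 11 wrist
```

```text
pos [0.592 0.258 0.113] force [-1.1 -0.1  0.8] w 0.05 t 16.65 q6 0.44 0.24
tool x [ 0.002  0.    -1.   ] y [ 0.981 -0.196  0.002] z [-0.196 -0.981 -0.   ]
shift cm [12.1   0.31 -0.28]
twist deg (mod 180) -0.01
pos [0.5919 0.258  0.113 ] force [-0.2  0.6  0.8] w 0.05 t 16.7 q6 0.43 0.24
tool x [ 0.001  0.    -1.   ] y [ 0.981 -0.193  0.001] z [-0.193 -0.981 -0.   ]
shift cm [-8.71 -7.75 -7.34]
twist deg (mod 180) -11.16
```

View pics/wrist11.png

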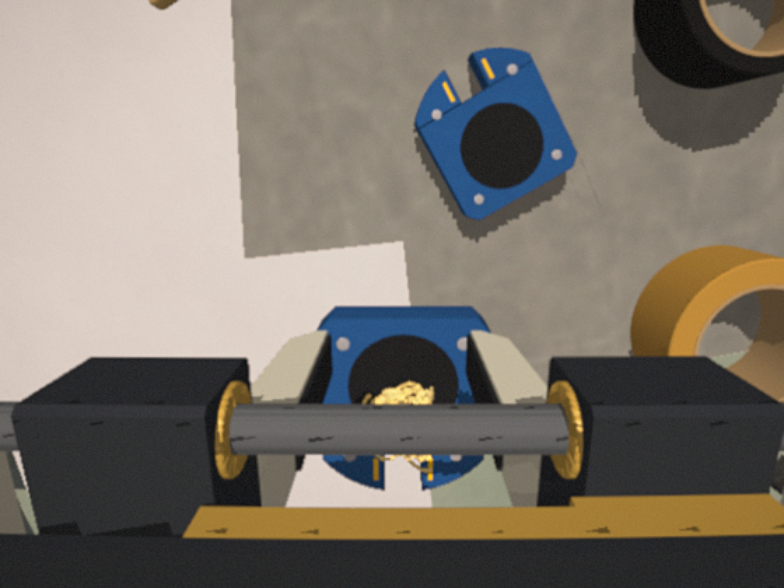

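Emit:
arm_command:
  motion: [5,0,0.3,-0.6,0,5,3.5,0,0,0,5,3.5,0,0,0,5,3,0,0,0,5,1.4,0,0,0,5,0.7,0,0,0,5,0,0,0,0]

```text
t: 17.4
position: [0.5958, 0.2634, -0.0083]
orientation: [-1.122, 1.57, -2.889]
force: [-0.5, -0.5, 0.3]
gripper_width: 0.0502
```

```bash
python3 - <<'E'
from meas import *
from plant import arm
plan(arm.get_state(),np.r_[S-.052*a-.0113*a,-.008],n)
E
python3 snap.py 12 wrist
```

```text
pos [ 0.5958  0.2634 -0.0083] force [-0.5 -0.5  0.3] w 0.05 t 17.4 q6 0.44 0.25
tool x [-0. -0. -1.] y [ 0.981 -0.195 -0.   ] z [-0.195 -0.981  0.   ]
shift cm [-2.000e-02  2.100e-01  4.639e+01]
twist deg (mod 180) 0.06
pos [ 0.5964  0.2636 -0.0072] force [ 0.3 -0.3  0.1] w 0.05 t 17.45 q6 0.44 0.25
tool x [ 0.001  0.    -1.   ] y [ 0.981 -0.195  0.001] z [-0.195 -0.981 -0.001]
shift cm [-20.73  -8.08  -6.7 ]
twist deg (mod 180) -11.24
```

View pics/wrist12.png

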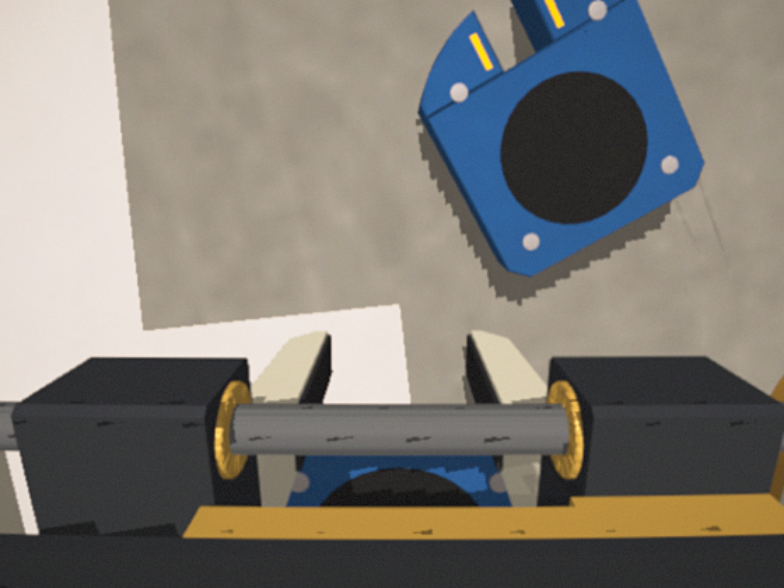

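Emit:
arm_command:
  motion: [5,0,0,0.5,0,5,0,0,0.4,0,5,0,0,0.3,0,5,0,0,0.3,0,5,0,0,0.3,0,5,0,0,0.4,0,5,0,0,0.5,0,5,0,0,0.6,0,5,0,0,0.7,0,5,0,0,0.7,0,5,0,0,0.7,0,5,0,0,0.7,0]

```text
t: 18.65
position: [0.5843, 0.2038, -0.0074]
orientation: [2.326, 1.569, 0.559]
force: [1.0, 4.9, 2.9]
gripper_width: 0.05
```

Emit:
arm_command:
  motion: [5,0,0.01,0.7,0,5,0,0.01,0.7,0,5,0,0.01,0.7,0,5,0,0.01,0.7,0,5,0,0.01,0.7,0,5,0,0.01,0.7,0,5,0,0.01,0.7,0,5,0,0.01,0.7,0,5,0,0.01,0.7,0,5,0,0.01,0.7,0,5,0,0.01,0.7,0,5,0,0.01,0.7,0]

```text
t: 19.85
position: [0.569, 0.1212, -0.0074]
orientation: [2.332, 1.569, 0.564]
force: [1.1, 6.1, 3.5]
gripper_width: 0.0496
```

```bash
python3 snap.py 13 wrist top
```

```text
pos [ 0.5686  0.1201 -0.0077] force [1.  0.1 0.8] w 0.05 t 19.95 q6 0.21 0.02
tool x [ 0.001 -0.    -1.   ] y [ 0.981 -0.196  0.001] z [-0.196 -0.981  0.   ]
shift cm [-20.78  -8.17 -21.3 ]
twist deg (mod 180) -11.29
```

View pics/top13.png

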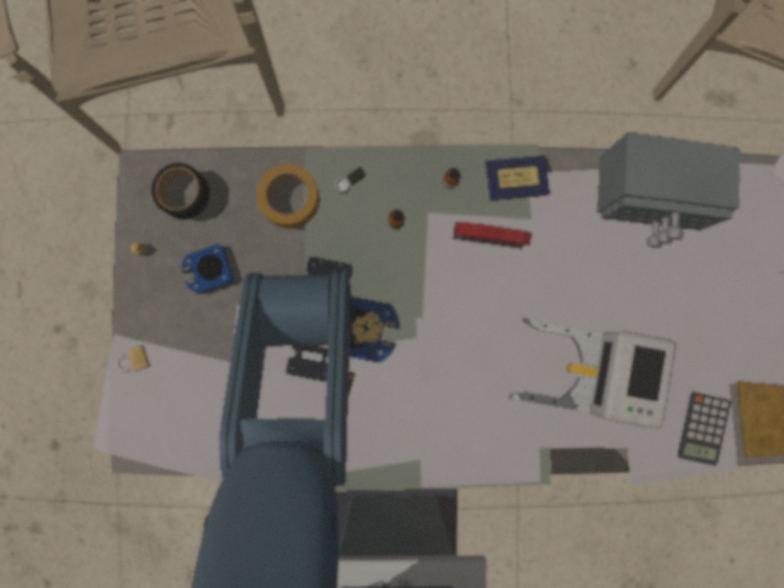

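View pics/wrist13.png

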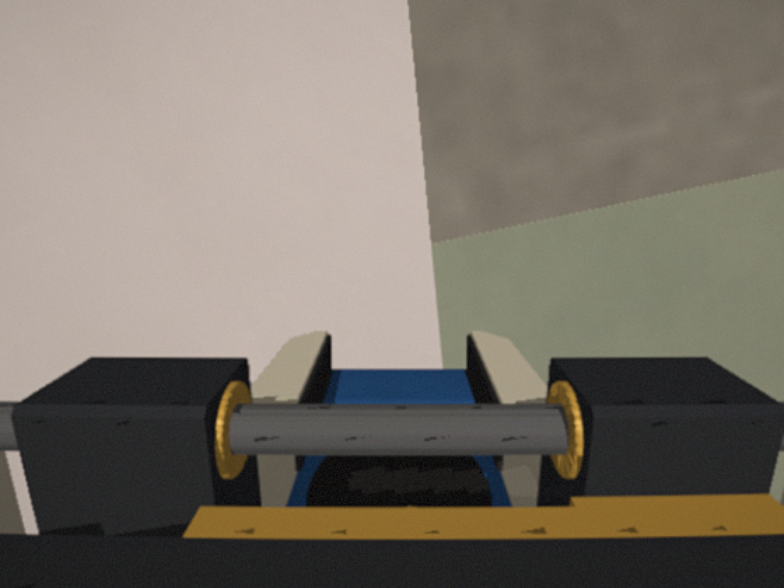

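Emit:
arm_command:
  motion: [5,0,0,0.5,0,5,0,0,0.6,0,5,0,0,0.7,0,5,0,0,0.7,0,5,0,0,0.7,0,5,0,0,0.7,0,5,0,0,0.7,0,5,0,0,0.7,0,5,0,0,0.7,0,5,0,0,0.7,0,5,0,0,0.7,0,5,0,0,0.7,0]

```text
t: 21.15
position: [0.5527, 0.0419, -0.0077]
orientation: [2.747, 1.57, 0.98]
force: [1.6, 4.8, 3.9]
gripper_width: 0.0499
```

Emit:
arm_command:
  motion: [5,0,0,0.7,0,5,0,0,0.7,0,5,0,0,0.7,0,5,0,0,0.7,0,5,0,0,0.7,0,5,0,0,0.7,0,5,0,0,0.7,0,5,0,0,0.7,0,5,0,0,0.7,0,5,0,0,0.7,0,5,0,0,0.5,0,5,0,0,0.3,0]

```text
t: 22.35
position: [0.5372, -0.0346, -0.0078]
orientation: [-2.962, 1.57, 1.553]
force: [1.0, 5.5, 4.5]
gripper_width: 0.0499
```

```bash
python3 snap.py 14 wrist top scene; python3 crop.py top14 290 200 400 290 7 t14
```

```text
pos [ 0.5371 -0.035  -0.008 ] force [1.  3.5 2.5] w 0.05 t 22.5 q6 -0.08 -0.27
tool x [-0.  0. -1.] y [ 0.981 -0.195 -0.   ] z [-0.195 -0.981 -0.   ]
shift cm [-20.8   -8.13 -37.13]
twist deg (mod 180) -11.27
```

View pics/t14.png

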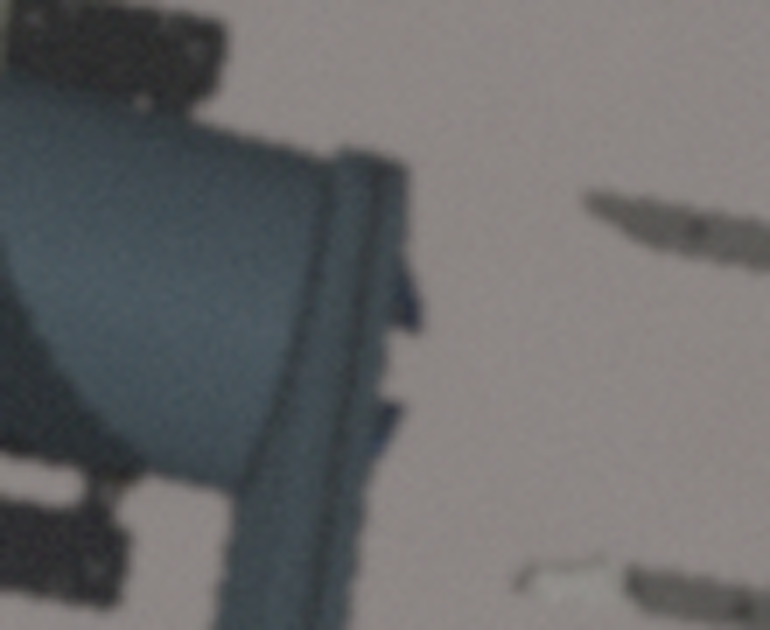

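View pics/scene14.png

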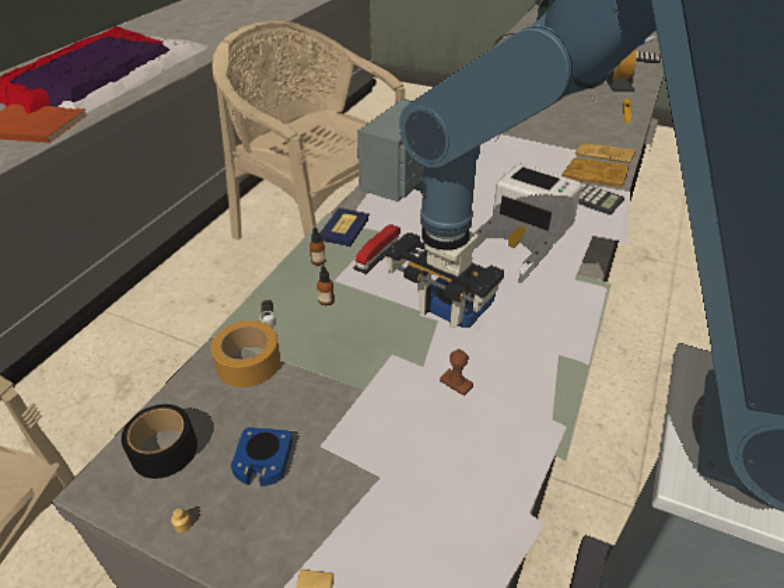

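```bash
python3 - <<'E'
from meas import *
t=pickle.load(open('top14.pkl','rb'))
p=onplane(t,(np.array([(418,325),(400,406)])+.5)/7-.5+[290,200],.03)[:,:2]
print('nose corners along/lat',((p-S)@a).round(4),((p-S)@n).round(4))
w=onplane(t,(np.array([(590,193),(522,580)])+.5)/7-.5+[290,200],.024)[:,:2]
print('wall ends',((w-S)@a).round(4),((w-S)@n).round(4))
q=pickle.load(open('wrist14.pkl','rb'))
E
```

```text
nose corners along/lat [-0.0979 -0.0989] [ 0.0133 -0.015 ]
wall ends [-0.0461 -0.0454] [ 0.0696 -0.066 ]
```

View pics/wrist14.png

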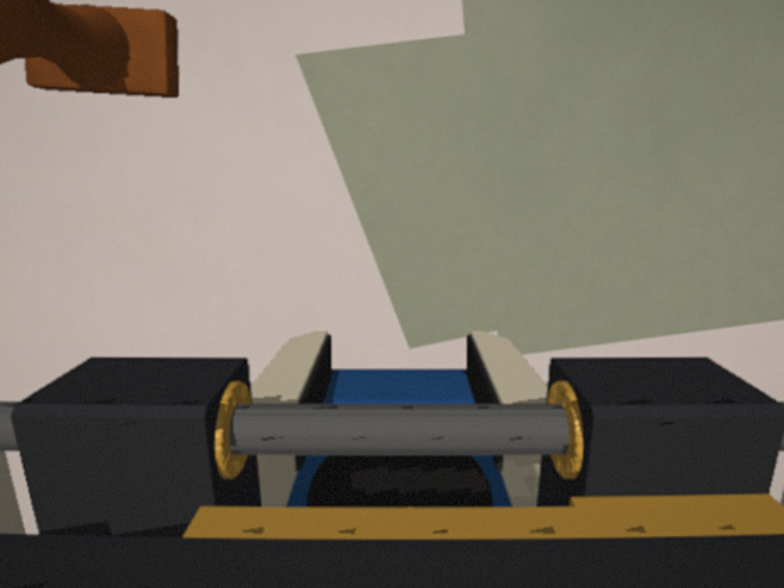

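The nose corners sit at equal depth (−0.098) and the carrier is about 2 mm to the −lateral side, so it is square and 50 mm short of the mouth. I'll continue with a small lateral correction, more slowly as it enters.

Emit:
arm_command:
  motion: [5,0,0.02,0.5,0,5,0,0.02,0.5,0,5,0,0.02,0.5,0,5,0,0.02,0.5,0,5,0,0.02,0.5,0,5,0,0.02,0.5,0,5,0,0.02,0.5,0,5,0,0.02,0.5,0,5,0,0.02,0.5,0,5,0,0.02,0.5,0,5,0,0,0.5,0,5,0,0,0.5,0]

```text
t: 23.7
position: [0.5273, -0.0935, -0.0081]
orientation: [-2.439, 1.57, 2.077]
force: [1.2, 6.4, 4.4]
gripper_width: 0.0498
```

Emit:
arm_command:
  motion: [5,0,0,0.4,0,5,0,0,0.4,0,5,0,0,0.4,0,5,0,0,0.4,0,5,0,0,0.4,0,5,0,0,0.4,0,5,0,0,0.4,0,5,0,0,0.4,0,5,0,0,0.4,0,5,0,0,0.4,0,5,0,0,0.4,0,5,0,0,0.4,0]

```text
t: 24.9
position: [0.5178, -0.1404, -0.0081]
orientation: [-2.388, 1.569, 2.128]
force: [1.1, 6.6, 5.5]
gripper_width: 0.0497
```

```bash
python3 snap.py 15 wrist top scene; python3 crop.py scene15 280 100 430 230 5 s15; python3 -c "
from meas import *;from plant import arm
p=arm.get_state()['position'][:2];print('tcp along/lat',a@(p-S),n@(p-S))"
```

```text
pos [ 0.5177 -0.1411 -0.0082] force [0.4 4.3 2.3] w 0.05 t 25.05 q6 -0.28 -0.47
tool x [-0.001  0.    -1.   ] y [ 0.981 -0.195 -0.001] z [-0.195 -0.981 -0.   ]
shift cm [-20.8   -8.31 -47.92]
twist deg (mod 180) -11.26
tcp along/lat -0.1151907663738608 8.976193743091146e-05
```

View pics/s15.png

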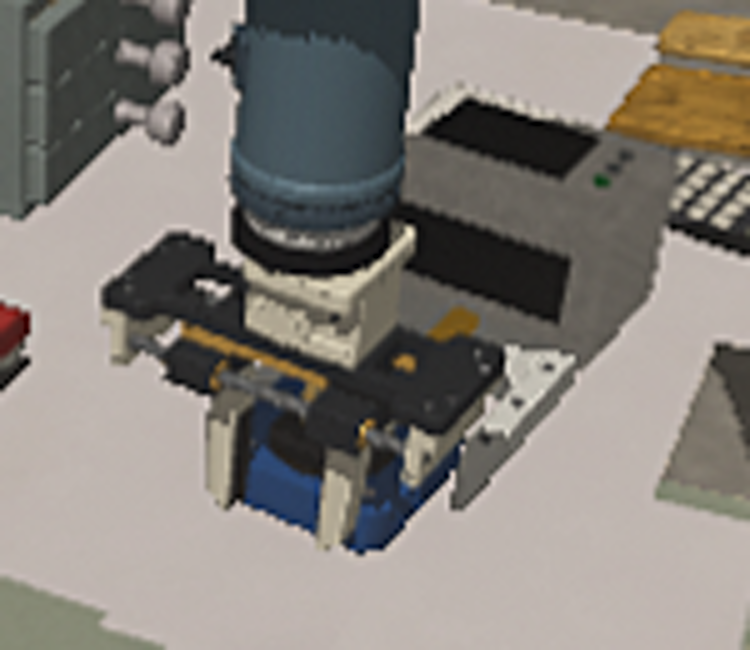

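View pics/wrist15.png

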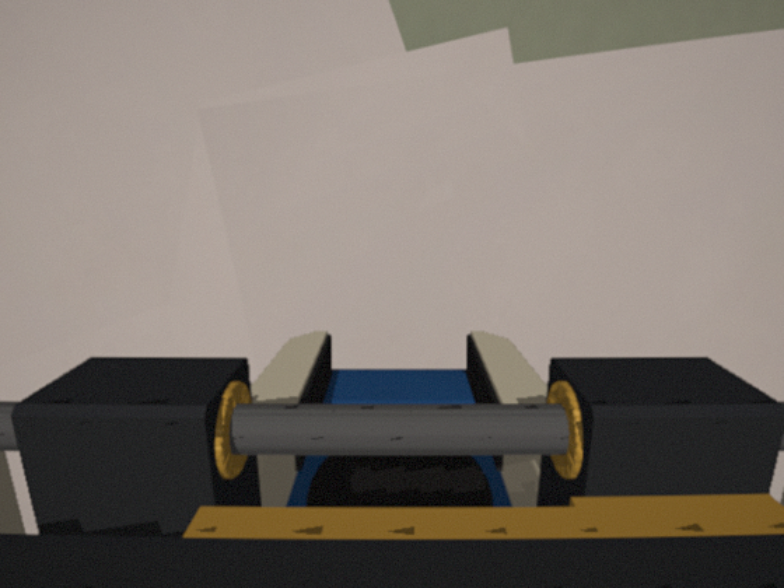

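Emit:
arm_command:
  motion: [5,0,0,0.3,0,5,0,0,0.3,0,5,0,0,0.3,0,5,0,0,0.3,0,5,0,0,0.3,0,5,0,0,0.3,0,5,0,0,0.3,0,5,0,0,0.3,0,5,0,0,0.3,0,5,0,0,0.3,0]

```text
t: 26.05
position: [0.5119, -0.17, -0.0082]
orientation: [-2.273, 1.569, 2.242]
force: [1.9, 5.5, 4.9]
gripper_width: 0.0499
```

Emit:
arm_command:
  motion: [5,0,0,0.3,0,5,0,0,0.3,0,5,0,0,0.3,0]

```text
t: 26.35
position: [0.5101, -0.1788, -0.0082]
orientation: [-2.273, 1.569, 2.243]
force: [1.7, 5.1, 4.7]
gripper_width: 0.0499
```

```bash
python3 snap.py 16 scene wrist; python3 crop.py scene16 280 100 430 230 5 s16; python3 -c "
from meas import *;from plant import arm
p=arm.get_state()['position'][:2];print('tcp along/lat',a@(p-S),n@(p-S))"
```

```text
pos [ 0.5101 -0.1793 -0.0082] force [0.1 3.4 2.6] w 0.05 t 26.45 q6 -0.35 -0.54
tool x [-0.001  0.001 -1.   ] y [ 0.981 -0.195 -0.001] z [-0.195 -0.981 -0.   ]
shift cm [-20.79  -8.31 -51.81]
twist deg (mod 180) -11.27
tcp along/lat -0.07625015177192912 0.00012422544138663435
```

View pics/s16.png

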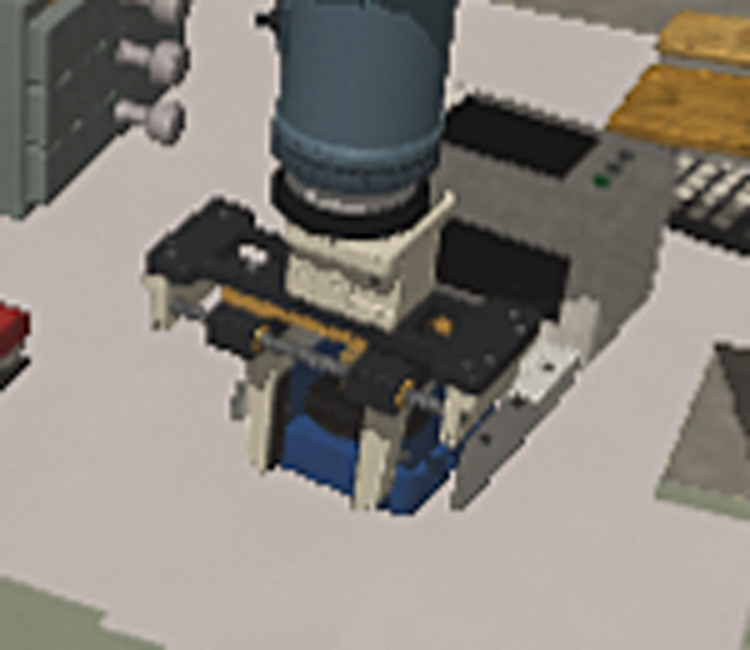

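Emit:
arm_command:
  motion: [5,0,0,0.2,0,5,0,0,0.2,0,5,0,0,0.2,0,5,0,0,0.2,0,5,0,0,0.2,0,5,0,0,0.2,0]

```text
t: 27.05
position: [0.5078, -0.1906, -0.0083]
orientation: [-2.22, 1.569, 2.296]
force: [0.9, 6.2, 3.5]
gripper_width: 0.0502
```

Emit:
arm_command:
  motion: [5,0,0,0.15,0,5,0,0,0.15,0]

```text
t: 27.25
position: [0.5072, -0.1936, -0.0082]
orientation: [-2.214, 1.569, 2.302]
force: [1.1, 5.5, 3.7]
gripper_width: 0.05
```

Emit:
arm_command:
  motion: [5,0,0,0.15,0,5,0,0,0.1,0]

```text
t: 27.45
position: [0.5068, -0.196, -0.0082]
orientation: [-2.217, 1.569, 2.299]
force: [1.9, 5.7, 4.3]
gripper_width: 0.0501
```

Emit:
arm_command:
  motion: [5,0,0,0.1,0,5,0,0,0.1,0]

```text
t: 27.65
position: [0.5065, -0.1975, -0.0082]
orientation: [-2.549, 1.569, 1.967]
force: [2.6, 9.4, 5.8]
gripper_width: 0.0501
```

Emit:
arm_command:
  motion: [5,0,0,0.1,0,5,0,0,0.1,0]

```text
t: 27.85
position: [0.5065, -0.1976, -0.0082]
orientation: [-2.912, 1.566, 1.602]
force: [6.4, 17.2, 6.9]
gripper_width: 0.0501
```

Emit:
arm_command:
  motion: [5,0,0,0.1,0,5,0,0,0.1,0]

```text
t: 28.05
position: [0.5065, -0.1976, -0.0082]
orientation: [-3.015, 1.564, 1.499]
force: [9.5, 24.3, 7.6]
gripper_width: 0.05
```

The force rises to 26 N with no further motion, at the depth expected for home. I'll back off, raise clear, and check.

Emit:
arm_command:
  motion: [5,0,0,0,0,5,0,0,-0.4,0,5,0,0,-0.6,0,5,0,0,-3,0,5,-4,0,-3,0,5,-4,0,-4,0,5,-4,0,-4,0,5,-4,0,-4,0,5,0,0,-4,0,5,0,0,-4,0,5,0,0,0,0]

```text
t: 29.15
position: [0.5563, 0.0521, 0.1382]
orientation: [2.115, 1.57, 0.352]
force: [-0.3, -0.2, 0.4]
gripper_width: 0.0502
```

```bash
python3 snap.py 17 scene top; python3 crop.py scene17 300 100 450 220 5 s17;python3 crop.py top17 355 215 485 305 6 t17
```

```text
pos [0.5557 0.0485 0.1375] force [ 0.5 -0.3 -0.2] w 0.05 t 29.25 q6 0.08 -0.11
tool x [-0.001 -0.001 -1.   ] y [ 0.981 -0.193 -0.001] z [-0.193 -0.981  0.002]
shift cm [ -6.29  -8.25 -28.58]
twist deg (mod 180) -11.14
```

View pics/s17.png

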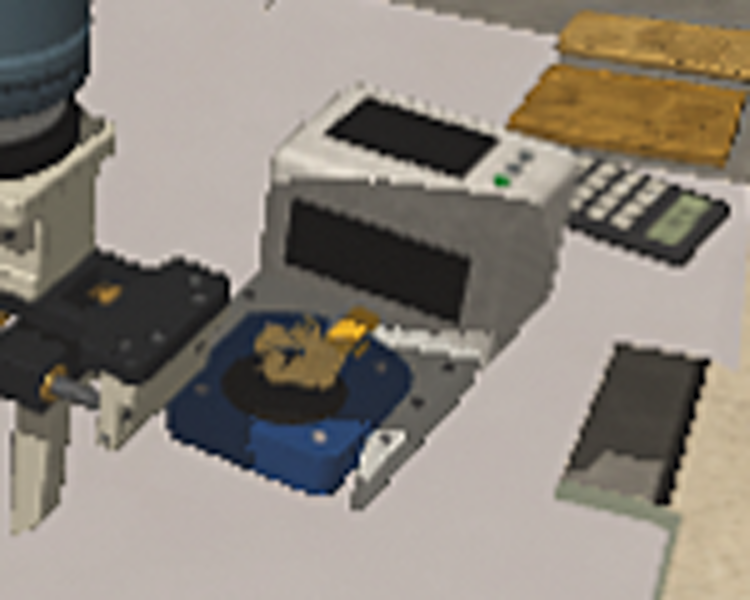

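View pics/t17.png

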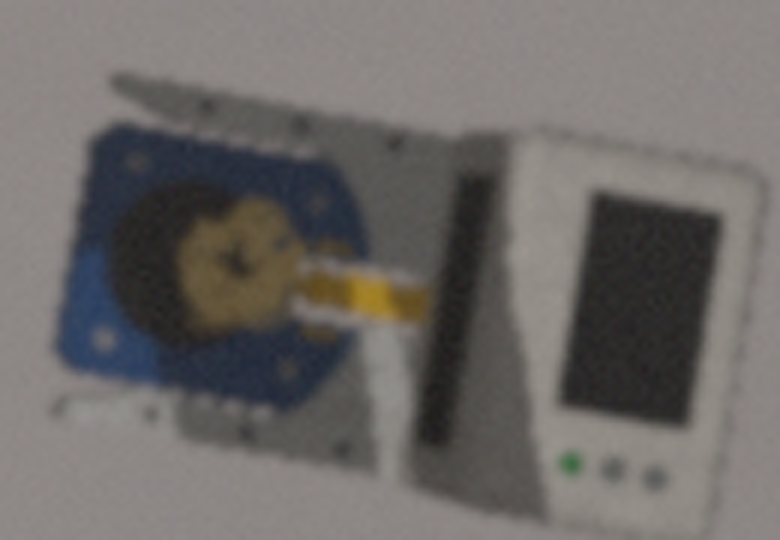

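View pics/top17.png

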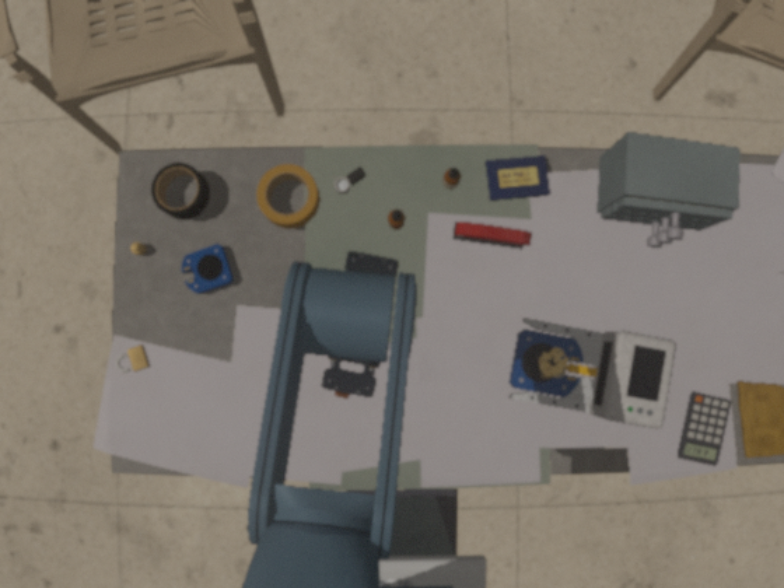

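```bash
python3 - <<'E'
from meas import *
t=pickle.load(open('top17.pkl','rb'))
P=lambda l,z:onplane(t,(np.array(l,float)+.5)/6-.5+[355,215],z)[:,:2]
r=P([(138,161),(104,340)],.03); print('rear screws al/lat',((r-S)@a).round(4),((r-S)@n).round(4))
d=r[0]-r[1]; print('yaw from screws',np.degrees(np.arctan2(-d[0],d[1])))
e=P([(91,160),(76,245),(61,335)],.03); print('rear flat al',((e-S)@a).round(4))
f=P([(317,202),(287,367)],.03); print('front screws',((f-S)@a).round(4),((f-S)@n).round(4))
w=P([(114,80),(58,408)],.024); print('wall ends',((w-S)@a).round(4),((w-S)@n).round(4))
dd=P([(207,107),(301,124),(395,142),(150,413),(248,431),(343,450)],.024); print('dots',((dd-S)@a).round(4),((dd-S)@n).round(4))
s=pickle.load(open('scene17.pkl','rb'))
Q=lambda l,z:onplane(s,(np.array(l,float)+.5)/5-.5+[300,100],z)[:,:2]
q=Q([(318,437),(203,390),(417,403),(262,318)],.03);q[3:]*=1
print('scene screws al/lat',((q-S)@a).round(4),((q-S)@n).round(4))
k=Q([(357,506)],.0);print('scene wall end foot',((k-S)@a),((k-S)@n))
E
```

```text
rear screws al/lat [-0.0322 -0.0329] [ 0.0369 -0.036 ]
yaw from screws -101.81932956345129
rear flat al [-0.0511 -0.051  -0.0504]
front screws [0.0431 0.0427] [ 0.0342 -0.0333]
wall ends [-0.0465 -0.0451] [ 0.0676 -0.0663]
dots [-0.0069  0.0326  0.0726 -0.0078  0.0332  0.0735] [ 0.064   0.0645  0.0645 -0.0616 -0.0616 -0.0623]
scene screws al/lat [-0.0311 -0.03    0.0274  0.0502] [-0.0364  0.0343 -0.0659  0.0415]
scene wall end foot [-0.03588842] [-0.06622684]
```

The pose looks home: the rear flat is a few mm out of the mouth and square, the earrings are on the carrier, and the key is in the notch. The top camera sees the nose and arc obliquely, so I'll check with the wrist camera from above.

Emit:
arm_command:
  motion: [5,-4,0,0,0,5,-4,0,0,0,5,-2,0,4,0,5,0,0,4.5,0,5,0,0,4.5,0,5,0,0,4.5,0,5,0,0,4.5,0,5,0,0,4.5,0,5,0,0,4.5,0,5,0,0,4.5,0,5,0,0,4,0,5,0,0,0,0]

```text
t: 30.45
position: [0.4756, -0.3456, 0.2368]
orientation: [-0.743, 1.568, -2.518]
force: [0.5, 0.0, 0.2]
gripper_width: 0.0499
```

```bash
python3 snap.py 18 wrist
```

```text
pos [ 0.4764 -0.3427  0.2368] force [-0.9  0.5 -0.6] w 0.05 t 30.5 q6 -0.61 -0.81
tool x [-0.002  0.    -1.   ] y [ 0.979 -0.202 -0.002] z [-0.202 -0.979  0.   ]
shift cm [  3.7   -8.61 -68.44]
twist deg (mod 180) -11.64
```

View pics/wrist18.png

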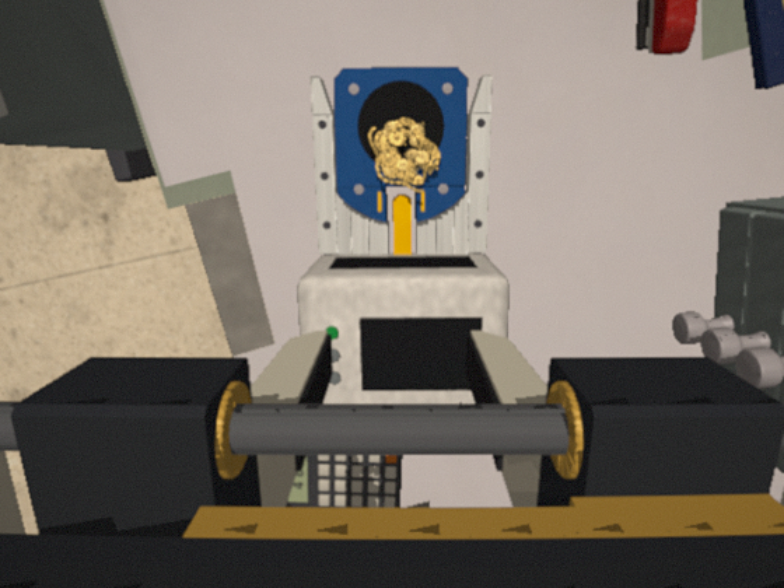

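```bash
python3 crop.py wrist18 215 40 360 190 5 w18
```

```text
(no output)
```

View pics/w18.png

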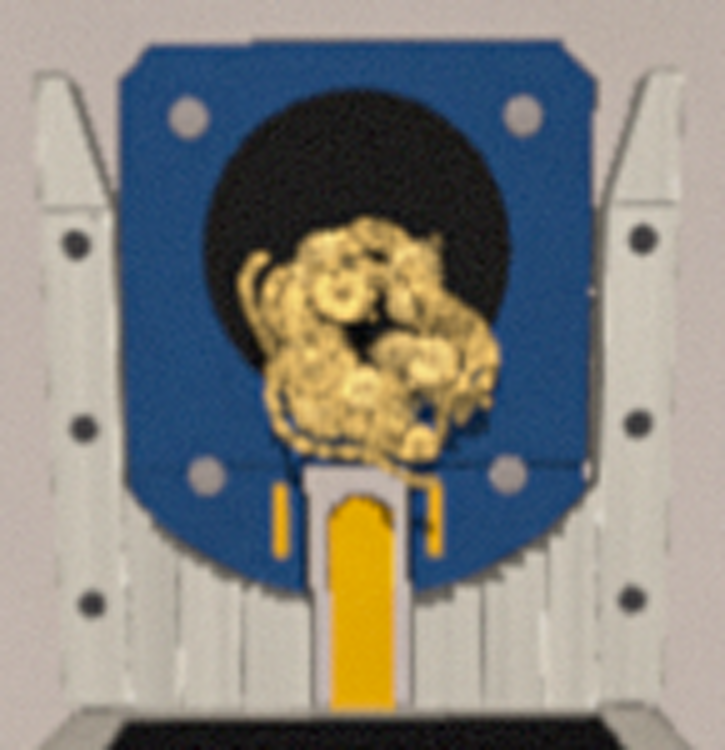

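```bash
python3 - <<'E'
from meas import *
t=pickle.load(open('wrist18.pkl','rb'))
P=lambda l,z:onplane(t,(np.array(l,float)+.5)/5-.5+[215,40],z)[:,:2]
al=lambda p:((p-S)@a).round(4); la=lambda p:((p-S)@n).round(4)
for nm,l,z in (('rear screws',[(188,118),(523,116)],.03),('front screws',[(207,475),(508,473)],.03),('rear flat',[(360,42)],.03),('wall ends',[(52,73),(665,70)],.024),('dots',[(76,244),(84,428),(92,604),(642,239),(637,423),(631,599)],.024),('key tip',[(362,492)],.024),('notch bottom top edge',[(330,465)],.03),('nose',[(290,590),(430,590)],.03)):
    p=P(l,z); print(nm,al(p),la(p))
r=P([(188,118),(523,116)],.03);w=P([(92,604),(84,428),(76,244)],.024)
print('depth carrier heights',[depthpt(t,[np.array(q)/5+[215,40]])[0][2].round(4) for q in((188,140),(523,140),(230,520),(500,520))])
E
```

```text
rear screws [-0.0332 -0.0331] [-0.037   0.0352]
front screws [0.0426 0.0426] [-0.0349  0.033 ]
rear flat [-0.0482] [0.0002]
wall ends [-0.0437 -0.0433] [-0.067   0.0666]
dots [-0.008   0.0321  0.0722 -0.0081  0.0319  0.0719] [-0.0633 -0.0632 -0.0631  0.0627  0.0628  0.0627]
key tip [0.047] [0.0001]
notch bottom top edge [0.0406] [-0.0071]
nose [0.0687 0.0689] [-0.0166  0.0155]
depth carrier heights [np.float64(0.0286), np.float64(0.03), np.float64(0.0299), np.float64(0.0293)]
```

Wrist view: carrier square and centred (within about 1 mm), top at z = 0.029–0.030, nose on the arc, key in the notch, earrings on top. Last check is the bystanders, compared with the first pictures.

```bash
python3 snap.py 19 scene top; python3 - <<'E'
from h import *
for c,rs in (('top',{'stamp':(230,255,262,290),'bottles':(270,112,335,170),'tape':(178,112,232,165),'stapler':(318,152,385,182)}),('scene',{'stamp':(308,245,345,285),'bottles':(215,158,245,222),'tape':(145,225,205,280),'stapler':(250,155,290,198)})):
    A=pickle.load(open(c+'0.pkl','rb'))['color'];B=pickle.load(open(c+'19.pkl','rb'))['color']
    for k,(x0,y0,x1,y1) in rs.items():
        a,b=[cv2.cvtColor(I[y0:y1,x0:x1],cv2.COLOR_RGB2GRAY).astype(np.float32) for I in(A,B)]
        print(c,k,'shift px',np.round(cv2.phaseCorrelate(a,b)[0],2),'mean diff',np.abs(a-b).mean().round(2))
E
```

```text
pos [ 0.4777 -0.3395  0.2374] force [ 0.9  0.9 -0.3] w 0.05 t 30.6 q6 -0.61 -0.81
tool x [-0.001  0.001 -1.   ] y [ 0.98  -0.198 -0.001] z [-0.198 -0.98  -0.001]
shift cm [  3.81  -8.4  -68.13]
twist deg (mod 180) -11.41
top stamp shift px [0.08 0.07] mean diff 1.68
top bottles shift px [0.06 0.04] mean diff 1.74
top tape shift px [0.09 0.01] mean diff 1.85
top stapler shift px [0.03 0.01] mean diff 1.82
scene stamp shift px [-0.01 -0.01] mean diff 1.82
scene bottles shift px [ 0.   -0.03] mean diff 1.59
scene tape shift px [-0.05  0.01] mean diff 1.56
scene stapler shift px [-0.01  0.51] mean diff 1.7
```

View pics/scene19.png

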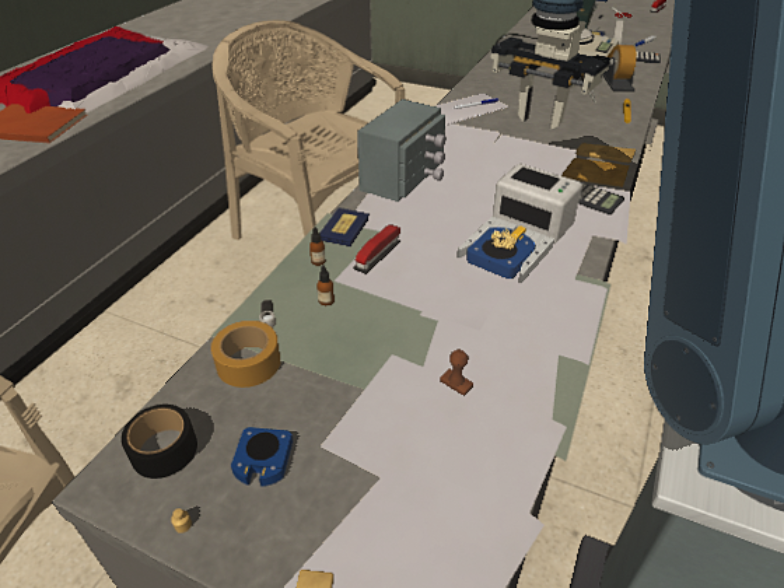

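The scene view shows the carrier seated at (505,250) with the earrings on it. The bystanders are unmoved (shifts ≤ 0.1 px, apart from a 0.5 px stapler reading in one view that the top view does not repeat), and the gripper is clear.

```bash
python3 -c "
from plant import ticket
print(ticket.close_job())"
```

```text
the job is handed in; nothing more can be done
None
```

The carrier is in the analyser's bay against the hard stop, with the earrings still on it, and I handed the job in at about 30.6 s. I pushed the larger blue carrier clear of its start. Then I pushed its side flat with two spread fingers, which turned it about 11° and put it on the bay's centre line. Finally I pushed its rear flat straight in until the force rose to about 26 N with no further motion, then backed off clear of everything.

**Last checks**
- **Fit:** the carrier is square to the bay, within about 1 mm of its centre line, and flat (top at 29–30 mm). The key is in the notch.
- **Depth:** the rear flat measured about 4.7 mm out of the mouth (6 mm nominal), and the key-to-notch gap about 6.4 mm (8 mm nominal). Both read slightly deeper than nominal, within camera accuracy.
- **Other objects:** the stamp, bottle, tape roll and stapler have not moved. One scene-view reading gave the stapler a 0.5 px shift, but the top view showed none.

**What went wrong or disagreed**
- **First push missed:** it passed over the carrier without moving it. The fingertips sat about 28 mm higher than the reported pose implies, so after that I set the height from the wrist depth image.
- **Earrings shifted:** they ended about 20 mm nearer the nose than at the start, probably brushed by that miss. They now lie next to the notch, still on the carrier.

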